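Index the scanner arm to the next tube

ROBOT

A 7-joint arm with a two-finger parallel gripper is mounted at the origin on the work surface. World frame = base frame: x ahead of the robot, y to its left, z up, the work surface at z = 0. Lengths are in m, angles in rad, forces in N, time in s.
With the tool pointing down it reaches from about 0.4 to 0.875 m from the base axis. Payload 19.3 kg.
Tool frame: the origin (TCP) lies at the very end of the fingers, on their centre line; the grasp point (between the pads) lies 19 mm behind it; z points along the fingers, y is the direction in which the jaws open and shut (so a half turn about z gives the same grasp; the last joint's range is limited). The gripper opens to 85 mm and grips with 20 to 120 N. Pads are 22 mm wide; open, the fingers measure 114 mm over their backs; the gripper's body (76 mm by 85 mm) begins 54 mm behind the grasp point. The pads swing forward as they close: fully open they stand 13 mm farther back than shut.
Start: joints at [1.184, 0.521, -0.036, 1.599, 0.021, 1.021, -0.113], TCP at [0.195, -0.594, 0.191] pointing down, gripper open.
Joint ranges: [-2.91, 2.91], [-0.3, 2.13], [-1.5, 1.42], [0.17, 2.43], [-1.26, 4.41], [0.16, 1.93], [-2.52, 2.52]. Speed limits (rad/s): [1.89, 1.89, 2.39, 2.39, 3.01, 3.01, 3.01].

INTERFACE

Orientations are given as [roll, pitch, yaw] about the fixed x, y, z axes, in that order (R = Rz(yaw) Ry(pitch) Rx(roll)).
In Python, from workcell import bot, viewer gives the robot as it stands.
- The arm moves only by the shell command python3 -m creep 'ROWS' [FORCE]. ROWS is JSON, a list of rows, each an object of numbers: "rx", "ry", "rz": the turn, a rotation vector about the tool's x, y, z in degrees; "tx", "ty", "tz": the shift along the tool's x, y, z in mm; "hand": the closure, from -1 (fully open) to 1 (shut), so that 0 is half open. In form: [{"rx": .., "ry": .., "rz": .., "tx": .., "ty": .., "tz": .., "hand": ..}, ...]. A call has 1 to 8 rows; each row is the pose to reach, as a shift and turn from the pose commanded when the call began, along the tool's axes at that moment; what a row does not reach only later rows make up. A row lasts 1/10 s, in which the tool goes at most 50 mm and 8.59 degrees, less where a joint would pass 70% of its speed; a pose out of reach is approached as far as the arm can. A call with a gripper value outside its range is refused whole. The fingers move at their own pace and stop on an object; FORCE is the grip in N (left out, the last holds). Time passes only in rows, so rows that repeat a pose let the fingers close. It gives the time, the measured TCP pose, the force and the opening at its end, in the units of the state.
- bot.observe(): the state, without advancing time (a new reading comes with each control period).
- viewer.grab_frame(name): name is "side" or "top"; returns a dict with "pixels" (420x560x3 uint8, blue, green, red), "vertical_fov" (degrees; the focal length in pixels is half the picture's height over the tangent of half this angle, whatever the lens; pixels are square), "cx", "cy" (the principal point, pixels), "rvec" (rotation vector, rad) and "tvec" (3), from world to camera coordinates, as OpenCV has them. Camera axes: x right, y down, z forward; pixel columns grow to the right and rows downward; lengths in m; the calibration is good to about 2 mm. A picture is of the moment at which its call begins. There is no depth.
- bot.job_done(): hands the job in, once; it reports no verdict.
Trained networks look in a picture, given as the dict that the camera call returned (one of the last four; its "shot" number tells which), for a name from the list of things; names that differ only in an ending like _2 or _b are one class to them, and where a whole thing is asked for, a point or a joint stands for the part that bears it (a point fixed in the world has none). Each returns a list of dicts, best first, with "score" (0 to 1); they miss things now and then, are a little off and sometimes report something else, mostly with a low value. They report only what shows in the picture. A call takes as long as a camera call.
- viewer.outline_of(target, picture): "mask" (420x560 bool, what is visible of it) and "bbox" ([left, top, right, bottom] in pixels, round what is visible of it).
The state is a dict: "clock": time; "qpos": joint angles; "qd": joint speeds; "joint_efforts": joint torques, N m; "position": TCP position; "tool_rot": TCP orientation; "force": force on the tool from outside, world axes, zero at the start; "moment": the same for the moment, N m; "grip_width": finger opening in m.
Only numpy, scipy, OpenCV 4.12 (cv2) and the standard library are available. Lean on these libraries where they do the work, as an engineer would, in place of code of your own. Each camera call takes 0.05 s, during which the arm holds its last target.

TASK

The scanner arm of the tube-reading station is locked by a spring index pin. Hook a fingertip under the pin's pull ring and lift the pin out of its hole, swing the arm one hole to the side so that the scanner faces the tall capped tube, never as far as the hole after that, and release so that the pin springs fully home and locks the arm there. Only the ring and the arm are to be moved: leave the tubes in their rack and the other things on the bench where they stand, and finish with the hand clear of everything.

Things in the scene. Friction and masses are not known exactly. Their poses are not given: they have to be found in the camera images.
- station: fixed reading station: aluminium base, steel index plate and a curved white two-tier tube rack. Origin on the arm's vertical pivot axis at bench level; x runs from the pivot to the middle pocket of the rack, y to the left of that, z up. Angles about the pivot are from x, counter-clockwise from above positive
- middle_hole (a point): mouth of the middle hole of the index plate, where the pin starts, 150 mm from the pivot axis and 30 mm above the bench (plate 12 mm thick). Five holes lie on that radius, 39 mm apart, at angles -0.524, -0.262, 0, 0.262, 0.524 rad. Each is 13 mm wide for the 10 mm pin, so the locked arm has 0.01 rad of play either way
- middle_pocket (a point): floor of the empty middle pocket of the rack, in front of the scanner at the start, 310 mm from the pivot axis and 12 mm above the bench. The rack's five pockets lie on that radius, 80 mm apart, at the same angles as the holes; its upper plate is 62 mm above the bench
- pivot (a point): on the arm's vertical pivot axis, at the top of the pivot screw, 54 mm above the bench and the highest thing there
- ring_centre (a point): centre of the pull ring on top of the index pin: round, 6 mm steel wire, 52 mm inside diameter, fixed to the pin. Pin home: 174 mm from the pivot axis along the arm, 101 mm above the bench. It faces the pivot and up, its top leaning 54 degrees from vertical away from the pivot, so a finger pointing down, tilted 25 to 50 degrees away from the pivot, goes through and under its top. 40 mm free beyond
- sleeve_top (a point): top of the 24 mm round sleeve that guides the pin, on the arm 150 mm from the pivot axis, 68 mm above the bench. It stands on the arm's flat bar (26 mm wide, top 46 mm above the bench), which runs from the pivot, under the ring, to the scanner
- read_point (a point): the point the scanner reads: carried by the arm, 310 mm from the pivot axis along the arm and 90 mm above the bench, in front of the scanner's window. The scanner is a light grey box at the arm's end, 38 mm along the arm, 52 mm wide, its back face 228 mm from the pivot axis, its top 119 mm above the bench
- swing_arm (a joint): angle of the scanner arm about its vertical pivot (rad), 0 in the middle hole where it starts, positive counter-clockwise seen from above (to the left, seen from the pivot); range -0.62 to 0.62. Slight friction (0.5 N at the ring) keeps it where it is left
- index_pin (a joint): lift of the spring index pin (m), 0 fully home in a hole, 0.010 when its round tip is just clear of the index plate, 0.022 at its upper stop. Lifting takes about 5 N at first and 7 N at the stop; let go over solid plate it rests on the plate at 0.010 and slides there, and over a hole it springs home
- tall_tube: the tall capped sample tube, 16 mm in diameter, 120 mm high with a 19 mm cap, standing loosely in the rack pocket just left or just right of the empty middle one (the side varies). Origin at the centre of its underside, 12 mm above the bench
- short_tube_a: short open tube, 16 mm in diameter, 72 mm high, in the pocket on the other side of the middle one from the tall tube. Origin at the centre of its underside
- short_tube_b: short open tube of the same kind, in the leftmost pocket. Origin at the centre of its underside
- short_tube_c: short open tube of the same kind, in the rightmost pocket. Origin at the centre of its underside
- reagent_bottle: bystander: white bottle, 56 mm in diameter, 130 mm high, left of the station. Origin at the centre of its underside
- specimen_jar: bystander: lidded jar, 60 mm in diameter, 60 mm high, right of the station. Origin at the centre of its underside
- beaker: bystander: small open glass beaker, 60 mm in diameter, 75 mm high, left of the pivot. Origin at the centre of its underside
- tube_cap: bystander: loose tube cap, 20 mm in diameter, 22 mm high, left of the index plate. Origin at the centre of its underside
- marker: bystander: black marker lying right of the pivot, 14 mm in diameter, about 120 mm long. Origin at the middle of its underside

How it is judged:
By the outcome, as a careful person would: the job done as asked, in the order asked, and still so for the second after the job is handed in, with the robot touching nothing.
It also fails if it takes over 42 s, if anything falls off the work surface, if the arm or the gripper's body presses on something with over 40 N, if the wrist force passes 120 N, or if a joint passes its speed limit or range.

## Working session

There is one attempt and no reset: what is moved stays moved. The work goes in short steps, Python scripts to look and compute and a shell command to move; the robot and the scene stay as the last step left them, time stands still between calls to the robot, and variables do not carry over. Pictures are saved under pics/ and viewed, and the job is handed in when it is done.

```bash
ls; mkdir -p pics
python3 - <<'E'
from workcell import bot, viewer
import cv2
print(bot.observe())
for n in ("side","top"):
    f=viewer.grab_frame(n)
    cv2.imwrite(f"pics/{n}0.png",f["pixels"])
    print(n,{k:v for k,v in f.items() if k!="pixels"})
E
```

```text
pics
{'clock': 0.0, 'qpos': array([ 1.18382865,  0.52204074, -0.03634093,  1.59994823,  0.0212105 ,
        1.02109658, -0.11279513]), 'qd': array([-0.0004576 , -0.00181062,  0.0012618 , -0.0005488 ,  0.0009158 ,
       -0.00199256,  0.00037464]), 'joint_efforts': array([ 3.82660401e-04, -9.27098179e+01,  1.98056102e+00, -3.69927871e+01,
        1.80285482e-02,  8.23710579e-03,  8.44988881e-05]), 'position': array([ 0.19454425, -0.59357872,  0.19073035]), 'tool_rot': array([-3.14048795e+00,  7.95913805e-05,  3.16778762e-01]), 'force': array([ 0.19896462, -0.54851169, -0.27322645]), 'moment': array([-0.00962068, -0.05421821,  0.01390043]), 'grip_width': 0.08564308019672796}
side {'vertical_fov': 42.77618147895695, 'cx': 274.2847454803461, 'cy': 206.56480326815233, 'rvec': array([ 1.98943555, -0.86056513,  0.47518101]), 'tvec': array([-0.34652466,  0.31048338,  0.71099548]), 'shot': 1}
top {'vertical_fov': 43.043834917549496, 'cx': 278.11454397922876, 'cy': 200.11527928143408, 'rvec': array([ 2.12910993, -2.13434099,  0.17509053]), 'tvec': array([0.03896854, 0.5547589 , 1.12484631]), 'shot': 2}
```

View pics/side0.png

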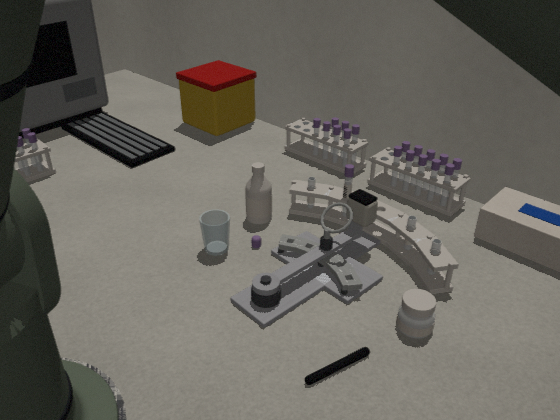

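View pics/top0.png

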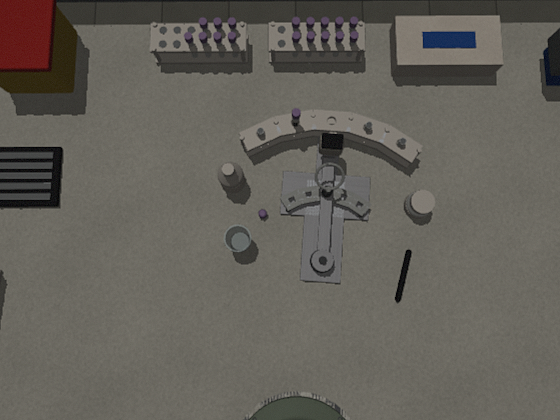

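The side view shows the tall purple-capped tube at (348,180), left of the scanner. The top view shows it at (296,115), also left, with the pivot at (322,261) and the ring at (330,177). So the swing is positive, +0.262. Next I'll localise the station.

```bash
cat > h.py <<'E'
import numpy as np, cv2
from workcell import bot, viewer
def K(f):
    h=f["pixels"].shape[0]; F=h/2/np.tan(np.radians(f["vertical_fov"])/2)
    return np.array([[F,0,f["cx"]],[0,F,f["cy"]],[0,0,1.]])
def proj(f,P):
    return cv2.projectPoints(np.atleast_2d(np.asarray(P,float)),f["rvec"],f["tvec"],K(f),None)[0][:,0]
def onplane(f,uv,z):
    R=cv2.Rodrigues(f["rvec"])[0]; c=-R.T@f["tvec"]
    d=R.T@np.linalg.inv(K(f))@np.array([uv[0],uv[1],1.]); return c+d*(z-c[2])/d[2]
E
python3 - <<'E'
from h import *
for n in ("side","top"):
    f=viewer.grab_frame(n)
    for t in ("pivot","ring_centre","sleeve_top","read_point","tall_tube","short_tube_a","station","beaker","reagent_bottle","tube_cap","swing_arm","index_pin"):
        for o in viewer.outline_of(t,f)[:4]:
            ys,xs=np.nonzero(o["mask"]); print(n,t,round(o["score"],2),np.round(o["bbox"]),len(xs),round(xs.mean(),1),round(ys.mean(),1))
    p=f["pixels"]
    c=p[140:330,220:480] if n=="side" else p[100:290,225:445]
    c=cv2.convertScaleAbs(c,alpha=1.5)
    cv2.imwrite(f"pics/{n}1.png",cv2.resize(c,None,fx=3,fy=3,interpolation=cv2.INTER_CUBIC))
E
```

```text
side pivot 0.98 [249. 188. 381. 297.] 3095 324.6 240.6
side ring_centre 0.53 [320. 204. 353. 240.] 377 336.1 218.3
side ring_centre 0.27 [230. 184. 459. 328.] 14759 340.8 253.6
side sleeve_top 0.73 [230. 175. 461. 328.] 14644 340.7 253.6
side sleeve_top 0.6 [249. 189. 377. 293.] 3084 323.6 241.3
side read_point 0.86 [252. 188. 378. 296.] 3122 323.8 241.4
side read_point 0.24 [318. 203. 354. 238.] 336 334.9 220.3
side tall_tube 0.65 [342. 161. 357. 213.] 334 347.6 183.0
side short_tube_a 0.7 [430. 243. 440. 275.] 188 434.2 252.7
side short_tube_a 0.57 [405. 216. 418. 247.] 174 409.7 230.4
side short_tube_a 0.51 [304. 180. 316. 209.] 142 310.9 191.9
side short_tube_a 0.42 [249. 189. 378. 297.] 3128 324.0 241.3
side station 0.61 [230. 179. 457. 327.] 14116 340.0 253.6
side beaker 0.68 [198. 208. 230. 258.] 1241 214.8 231.3
side tube_cap 0.56 [230. 178. 461. 328.] 14141 340.4 253.8
side tube_cap 0.25 [428. 240. 440. 274.] 147 434.9 250.0
side swing_arm 0.68 [252. 192. 378. 297.] 3196 324.2 241.4
side swing_arm 0.24 [198. 210. 230. 260.] 1191 215.0 231.0
side index_pin 0.84 [323. 202. 352. 239.] 300 334.8 220.7
side index_pin 0.31 [232. 178. 461. 328.] 14007 340.3 253.8
top pivot 0.98 [314. 135. 344. 269.] 2265 326.8 196.9
top ring_centre 0.55 [315. 165. 344. 194.] 312 328.7 176.8
top sleeve_top 0.94 [316. 134. 345. 271.] 2267 326.9 197.6
top read_point 0.71 [310. 132. 344. 274.] 2406 327.0 196.2
top tall_tube 0.69 [290. 108. 300. 124.] 147 295.6 116.9
top short_tube_a 0.5 [367. 123. 369. 134.] 69 367.9 126.6
top station 0.55 [240. 110. 424. 284.] 12128 327.5 179.9
top beaker 0.61 [224. 228. 252. 256.] 612 237.8 238.4
top reagent_bottle 0.84 [216. 162. 247. 192.] 689 231.3 177.3
top reagent_bottle 0.67 [395. 137. 410. 149.] 61 401.8 142.2
top swing_arm 0.96 [312. 132. 347. 272.] 2295 327.0 196.8
```

View pics/side1.png

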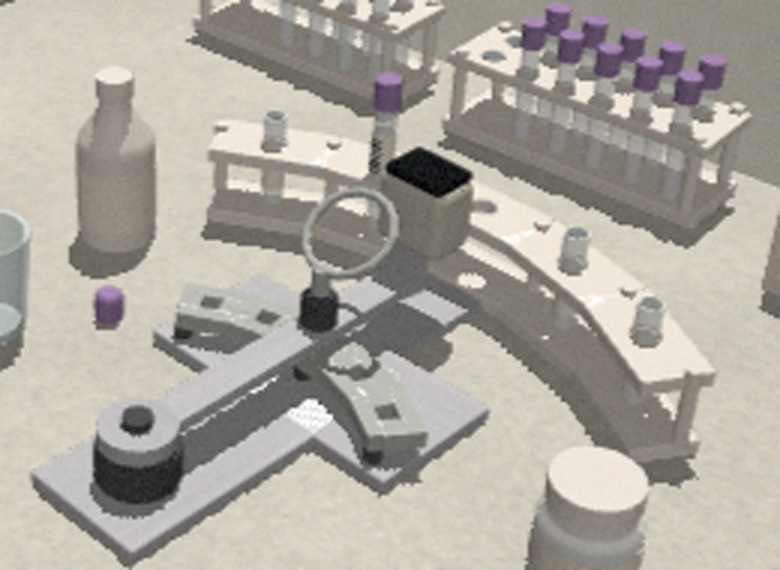

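View pics/top1.png

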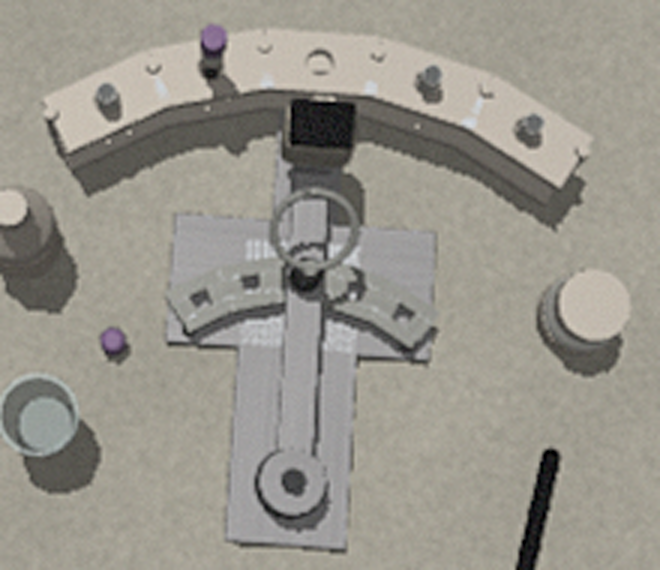

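```bash
cat >> h.py <<'E'
def st(pose,r,a,z):
    x,y,t=pose; return np.array([x+r*np.cos(t+a),y+r*np.sin(t+a),z])
E
python3 - <<'E'
from h import *
from scipy.optimize import least_squares
fs={n:viewer.grab_frame(n) for n in("side","top")}
obs=[("side",0,0,.054,266,276.7),("top",0,0,.054,322.7,260.3),("side",.150,0,.068,326.3,236.7),("top",.150,0,.068,327,190.7),
("side",.174,0,.101,336.7,217.3),("top",.174,0,.101,330,176.7),("side",.247,0,.119,363,196.7),("top",.247,0,.119,332.7,141),
("top",.310,0,.062,331.3,120.3),("side",.310,.262,.132,349.3,166),("top",.310,.262,.132,295.9,111.5)]
def res(p): return np.array([proj(fs[o[0]],st(p,*o[1:4]))[0]-o[4:6] for o in obs])
s=least_squares(lambda p:res(p).ravel(),[.5,0,0],loss="soft_l1")
print(s.x); print(np.round(res(s.x),1))
for n in("side","top"):
    s1=least_squares(lambda p:np.array([r for r,o in zip(res(p),obs) if o[0]==n]).ravel(),[.5,0,0]);print(n,s1.x)
for nm,a in(("ring",(.174,0,.101)),("sleeve",(.15,0,.068)),("ring goal",(.174,.262,.101)),("tube",(.31,.262,.132))): print(nm,st(s.x,*a))
for n,uv,z in(("top",(231,170),.13),("top",(423,202),.06),("top",(237,238),.075),("top",(263,213),.022)): print(onplane(fs[n],uv,z))
E
```

```text
[ 0.42294696 -0.05750744 -0.07891262]
[[-0.5  1.7]
 [-0.1 -0.2]
 [ 0.2  0.5]
 [ 0.4 -0.4]
 [-0.3  0.1]
 [-0.5 -0.4]
 [-0.1 -1.4]
 [-0.3 -0.4]
 [ 0.3  0.1]
 [ 0.2 -0.1]
 [ 0.3  0.5]]
side [ 0.42386394 -0.0563477  -0.08312785]
top [ 0.42261464 -0.05764427 -0.07810392]
ring [ 0.59640547 -0.07122399  0.101     ]
sleeve [ 0.57248016 -0.06933206  0.068     ]
ring goal [ 0.59403877 -0.02582792  0.101     ]
tube [ 0.7277657  -0.00106692  0.132     ]
[0.60401042 0.13430943 0.13      ]
[ 0.54757578 -0.27701578  0.06      ]
[0.468789   0.12489572 0.075     ]
[0.52990572 0.07160485 0.022     ]
```

```bash
cat >> h.py <<'E'
from scipy.spatial.transform import Rotation as Ro
POSE=(0.4229,-0.0575,-0.079)
def tcp_goal(a,tilt,back,u=0,up=0,pose=POSE):
    "arm angle a; TCP 'back' m before ring centre along finger; u along ring-plane up; up vertical"
    t=pose[2]+a; e=np.array([np.cos(t),np.sin(t),0]); k=np.array([0,0,1.])
    z=np.sin(tilt)*e-np.cos(tilt)*k; x=np.cos(tilt)*e+np.sin(tilt)*k; y=np.cross(z,x)
    c=st(pose,.174,a,.101); th=np.radians(54)
    return np.c_[x,y,z], c-back*z+u*(np.sin(th)*e+np.cos(th)*k)+up*k
def row(Rg,pg,s=None):
    s=s or bot.observe(); R0=Ro.from_euler("xyz",s["tool_rot"]).as_matrix()
    rv=np.degrees(Ro.from_matrix(R0.T@Rg).as_rotvec()); t=1000*R0.T@(pg-s["position"])
    print("turn",np.round(rv,2),"shift",np.round(t,1),"|t|",round(np.linalg.norm(t)),"pos",np.round(s["position"],4),"goal",np.round(pg,4),"F",np.round(s["force"],1),"w",s["grip_width"],"clk",s["clock"])
E
python3 - <<'E'
from h import *
row(*tcp_goal(0,np.radians(40),.12))
row(*tcp_goal(0,np.radians(40),.06))
E
```

```text
turn [-7.91 39.47 21.74] shift [ 473.3 -401.3   -1.6] |t| 621 pos [ 0.1947 -0.5939  0.1913] goal [ 0.5195 -0.0651  0.1929] F [ 0.2 -0.9  0.1] w 0.0857231898296031 clk 1.5
turn [-7.91 39.47 21.74] shift [ 508.9 -386.4   44.3] |t| 641 pos [ 0.1947 -0.5939  0.1913] goal [ 0.5579 -0.0682  0.147 ] F [ 0.2 -0.9  0.1] w 0.0857231898296031 clk 1.5
```

```bash
python3 -m creep '[{"tx":20,"ty":-16,"tz":-15,"hand":1},{"tx":50,"ty":-42,"tz":-30,"hand":1},{"tx":86,"ty":-73,"tz":-40,"rz":3,"hand":1},{"tx":122,"ty":-103,"tz":-50,"rz":6,"hand":1},{"tx":158,"ty":-134,"tz":-50,"rz":9,"ry":3,"hand":1},{"tx":194,"ty":-164,"tz":-50,"rz":12,"ry":6,"hand":1},{"tx":230,"ty":-195,"tz":-50,"rz":14,"ry":10,"hand":1},{"tx":255,"ty":-216,"tz":-50,"rz":15,"ry":12,"hand":1}]' 40
python3 - <<'E'
from h import *
print(bot.observe()["qpos"])
row(*tcp_goal(0,np.radians(40),.12))
E
```

```text
[ 1.18381216  0.52139092 -0.03629174  1.59949599  0.02121609  1.02109332
 -0.11280869]
turn [-7.91 39.47 21.74] shift [ 473.3 -401.3   -1.6] |t| 621 pos [ 0.1947 -0.5939  0.1913] goal [ 0.5195 -0.0651  0.1929] F [ 0.2 -0.9  0.1] w 0.0857231898296031 clk 1.5schema error: expected keys rx, ry, rz, tx, ty, tz, hand
```

All seven keys are required in each row.

```bash
python3 -m creep '[{"rx":0,"ry":0,"rz":0,"tx":20,"ty":-16,"tz":-15,"hand":1},{"rx":0,"ry":0,"rz":0,"tx":50,"ty":-42,"tz":-30,"hand":1},{"rx":0,"ry":0,"rz":3,"tx":86,"ty":-73,"tz":-40,"hand":1},{"rx":0,"ry":0,"rz":6,"tx":122,"ty":-103,"tz":-50,"hand":1},{"rx":0,"ry":3,"rz":9,"tx":158,"ty":-134,"tz":-50,"hand":1},{"rx":0,"ry":6,"rz":12,"tx":194,"ty":-164,"tz":-50,"hand":1},{"rx":0,"ry":10,"rz":14,"tx":230,"ty":-195,"tz":-50,"hand":1},{"rx":0,"ry":12,"rz":15,"tx":255,"ty":-216,"tz":-50,"hand":1}]' 40
python3 - <<'E'
from h import *
print(bot.observe()["qpos"])
row(*tcp_goal(0,np.radians(40),.12))
E
```

```text
clock: 2.3
position: [0.3704, -0.3069, 0.2416]
tool_rot: [-3.113, -0.21, 0.05]
force: [0.4, 0.5, -0.0]
grip_width: 0.0002
[ 0.83004545  0.17000775 -0.15635397  2.01041879 -0.18143123  0.83311702
 -0.7263402 ]
turn [-4.87 28.05  6.33] shift [ 147.4 -231.5   87.7] |t| 288 pos [ 0.3704 -0.3069  0.2416] goal [ 0.5195 -0.0651  0.1929] F [ 0.4  0.5 -0. ] w 0.00018472348742552887 clk 2.3
```

```bash
python3 -m creep '[{"rx":0,"ry":2,"rz":0,"tx":15,"ty":-23,"tz":5,"hand":1},{"rx":-1,"ry":6,"rz":1,"tx":35,"ty":-55,"tz":15,"hand":1},{"rx":-2,"ry":11,"rz":2,"tx":57,"ty":-90,"tz":30,"hand":1},{"rx":-3,"ry":16,"rz":3,"tx":80,"ty":-126,"tz":45,"hand":1},{"rx":-4,"ry":21,"rz":4,"tx":103,"ty":-162,"tz":60,"hand":1},{"rx":-5,"ry":25,"rz":5,"tx":126,"ty":-198,"tz":75,"hand":1},{"rx":-4.9,"ry":28,"rz":6.3,"tx":142,"ty":-222,"tz":84,"hand":1},{"rx":-4.9,"ry":28,"rz":6.3,"tx":147.4,"ty":-231.5,"tz":87.7,"hand":1}]'
python3 - <<'E'
from h import *
print(bot.observe()["qpos"])
row(*tcp_goal(0,np.radians(40),.12))
row(*tcp_goal(0,np.radians(40),.05))
E
```

```text
clock: 3.1
position: [0.4737, -0.1486, 0.2153]
tool_rot: [-3.13, -0.548, -0.021]
force: [0.2, -0.1, -0.3]
grip_width: -0.0001
[ 0.15711247  0.07151211  0.15109746  2.3630395  -0.75941507  0.24657521
 -0.58489991]
turn [-2.63  8.63  2.66] shift [ 25.9 -83.9  43. ] |t| 98 pos [ 0.4737 -0.1486  0.2153] goal [ 0.5195 -0.0651  0.1929] F [ 0.2 -0.1 -0.3] w -5.161815352856291e-05 clk 3.1
turn [-2.63  8.63  2.66] shift [ 36.4 -80.5 112.1] |t| 143 pos [ 0.4737 -0.1486  0.2153] goal [ 0.5643 -0.0687  0.1393] F [ 0.2 -0.1 -0.3] w -5.161815352856291e-05 clk 3.1
```

```bash
python3 - <<'E'
from h import *
row(*tcp_goal(0,np.radians(33),.055,.003))
E
python3 -m creep '[{"rx":0,"ry":0,"rz":0,"tx":8,"ty":-20,"tz":10,"hand":1},{"rx":0,"ry":0.5,"rz":1,"tx":16,"ty":-45,"tz":20,"hand":1},{"rx":-1,"ry":1,"rz":2,"tx":26,"ty":-70,"tz":35,"hand":1},{"rx":-2,"ry":1.5,"rz":2.5,"tx":32,"ty":-80,"tz":50,"hand":1},{"rx":-2.5,"ry":1.6,"rz":2.5,"tx":34,"ty":-82,"tz":65,"hand":1},{"rx":-2.5,"ry":1.6,"rz":2.5,"tx":34,"ty":-82,"tz":65,"hand":1}]'
python3 - <<'E'
from h import *
print(bot.observe()["qpos"])
row(*tcp_goal(0,np.radians(33),.055,.003))
row(*tcp_goal(0,np.radians(40),.05))
E
```

```text
turn [-2.46  1.63  2.81] shift [ 45.3 -80.3 106.4] |t| 141 pos [ 0.4737 -0.1486  0.2153] goal [ 0.5689 -0.0691  0.1489] F [ 0.2 -0.1 -0.3] w -5.161815352856291e-05 clk 3.1
clock: 3.7
position: [0.5279, -0.0756, 0.1888]
tool_rot: [-3.125, -0.545, -0.073]
force: [0.1, -0.2, -0.8]
grip_width: 0.0002
[-0.56962291  0.20969377  0.69081821  2.36138493 -1.15405281  0.16324032
 -0.45923114]
turn [-1.11  1.75  0.28] shift [13.9 -8.6 55.3] |t| 58 pos [ 0.5279 -0.0756  0.1888] goal [ 0.5689 -0.0691  0.1489] F [ 0.1 -0.2 -0.8] w 0.00016916593827825775 clk 3.7
turn [-1.13  8.75  0.21] shift [ 4.9 -8.5 61.1] |t| 62 pos [ 0.5279 -0.0756  0.1888] goal [ 0.5643 -0.0687  0.1393] F [ 0.1 -0.2 -0.8] w 0.00016916593827825775 clk 3.7
```

```bash
python3 -m creep '[{"rx":0,"ry":0,"rz":0,"tx":5,"ty":-4,"tz":12,"hand":1},{"rx":-0.5,"ry":0,"rz":0,"tx":9,"ty":-8,"tz":26,"hand":1},{"rx":-1,"ry":0.5,"rz":0.3,"tx":13.9,"ty":-8.6,"tz":42,"hand":1},{"rx":-1.1,"ry":1.5,"rz":0.3,"tx":13.9,"ty":-8.6,"tz":55,"hand":1},{"rx":-1.1,"ry":1.5,"rz":0.3,"tx":13.9,"ty":-8.6,"tz":55,"hand":1},{"rx":-1.1,"ry":1.5,"rz":0.3,"tx":13.9,"ty":-8.6,"tz":55,"hand":1}]'
python3 - <<'E'
from h import *
print(bot.observe()["qpos"])
row(*tcp_goal(0,np.radians(33),.055,.003))
row(*tcp_goal(0,np.radians(33),-.022,.003))
for n in("side","top"):
    f=viewer.grab_frame(n);p=f["pixels"]
    c=p[100:330,200:480] if n=="side" else p[100:290,225:445]
    c=cv2.convertScaleAbs(c,alpha=1.5)
    cv2.imwrite(f"pics/{n}2.png",cv2.resize(c,None,fx=2.6,fy=2.6,interpolation=cv2.INTER_CUBIC))
E
```

```text
clock: 4.3
position: [0.5722, -0.071, 0.1695]
tool_rot: [-3.139, -0.536, -0.08]
force: [0.2, -0.5, -0.1]
grip_width: 0.0002
[-0.48684429  0.32257748  0.58956859  2.27779403 -1.26288929  0.16155401
 -0.40407077]
turn [-0.12  2.27 -0.04] shift [-13.4  -1.6  16. ] |t| 21 pos [ 0.5722 -0.071   0.1695] goal [ 0.5689 -0.0691  0.1489] F [ 0.2 -0.5 -0.1] w 0.00020271960490787655 clk 4.3
turn [-0.12  2.27 -0.04] shift [-10.4  -1.5  92.9] |t| 93 pos [ 0.5722 -0.071   0.1695] goal [ 0.6107 -0.0724  0.0843] F [ 0.2 -0.5 -0.1] w 0.00020271960490787655 clk 4.3
```

```bash
cat > fk.py <<'E'
import numpy as np, itertools
from scipy.spatial.transform import Rotation as Ro
from scipy.optimize import least_squares
D=[([1.18381216,0.52139092,-0.03629174,1.59949599,0.02121609,1.02109332,-0.11280869],[.1947,-.5939,.1913],[-3.1405,0,.3168]),
([0.83004545,0.17000775,-0.15635397,2.01041879,-0.18143123,0.83311702,-0.7263402],[0.3704,-0.3069,0.2416],[-3.113,-0.21,0.05]),
([0.15711247,0.07151211,0.15109746,2.3630395,-0.75941507,0.24657521,-0.58489991],[0.4737,-0.1486,0.2153],[-3.13,-0.548,-0.021]),
([-0.56962291,0.20969377,0.69081821,2.36138493,-1.15405281,0.16324032,-0.45923114],[0.5279,-0.0756,0.1888],[-3.125,-0.545,-0.073]),
([-0.48684429,0.32257748,0.58956859,2.27779403,-1.26288929,0.16155401,-0.40407077],[0.5722,-0.071,0.1695],[-3.139,-0.536,-0.08])]
def fk(q,p,s):
    # p: h,a,b,L,az0,roll0
    R=Ro.from_euler("z",p[4]+s[0]*q[0]); x=np.array([0,0,p[0]])
    R=R*Ro.from_euler("y",q[1])*Ro.from_euler("z",s[1]*q[2]); x=x+R.apply([p[6],0,p[1]])
    R=R*Ro.from_euler("y",q[3])*Ro.from_euler("z",s[2]*q[4]); x=x+R.apply([p[7],0,p[2]])
    R=R*Ro.from_euler("y",q[5])*Ro.from_euler("z",p[5]+s[3]*q[6]); x=x+R.apply([0,0,p[3]])
    return x,R
def res(p,s):
    o=[]
    for q,x,e in D:
        X,R=fk(q,p,s); o+=list((X-x)*5)+list((R.inv()*Ro.from_euler("xyz",e)).as_rotvec())
    return np.array(o)
if __name__=="__main__":
    out=[]
    for s in itertools.product((1,-1),repeat=4):
      for r0 in (0,1.57,3.14,-1.57):
       for az in(0,1.57,3.14,-1.57):
        f=least_squares(res,[.35,.4,.4,.25,az,r0,0,0],args=(s,),max_nfev=200); out.append((f.cost,s,f.x))
    out.sort(key=lambda o:o[0])
    for o in out[:3]: print(o[0],o[1],np.round(o[2],4))
    print(np.abs(res(out[0][2],out[0][1])).max())
E
python3 fk.py
```

```text
0.007439644600548998 (-1, -1, -1, -1) [ 0.2642  0.5759  0.3878  0.3879 -0.0958  1.4838  0.0017 -0.0171]
0.007439644600549123 (-1, -1, -1, -1) [ 0.2642  0.5759  0.3878  0.3879 -0.0958  1.4838  0.0017 -0.0171]
0.007439644600549155 (-1, -1, -1, -1) [ 0.2642  0.5759  0.3878  0.3879 -0.0958  1.4838  0.0017 -0.0171]
0.05012217726909302
```

View pics/side2.png

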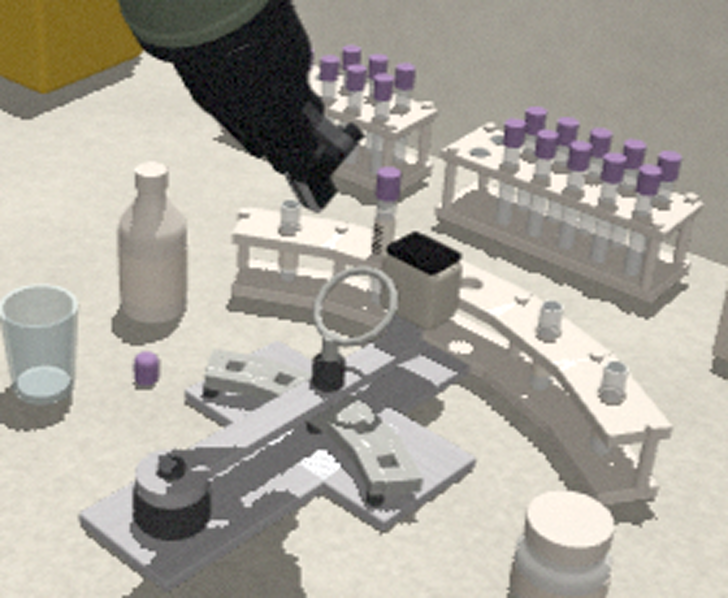

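View pics/top2.png

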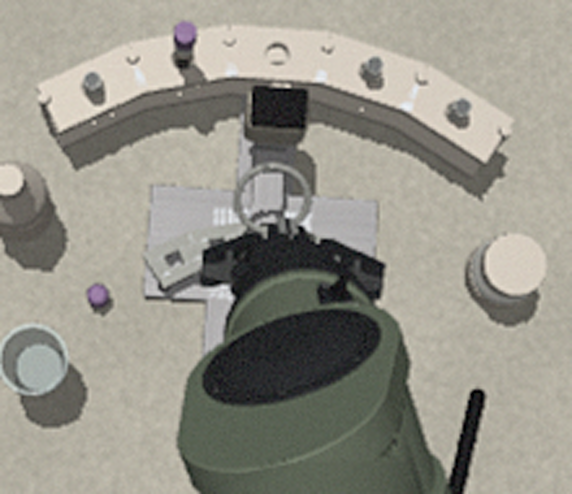

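```bash
cat > fk2.py <<'E'
import numpy as np
from scipy.spatial.transform import Rotation as Ro
from scipy.optimize import least_squares
from fk import D
N=lambda c,a:Ro.from_euler(c,a)
def fk(q,p):
    h,a,b,L,az,r0,ax,bx,wx,o2,o4,o6,o3,o5=p
    R=N("z",az-q[0])*N("y",q[1]+o2); x=np.array([0,0,h])
    R=R*N("z",o3-q[2]); x=x+R.apply([ax,0,a])
    R=R*N("y",q[3]+o4)*N("z",o5-q[4]); x=x+R.apply([bx,0,b])
    R=R*N("y",q[5]+o6)*N("z",r0-q[6]); x=x+R.apply([0,0,L])+ (R*N("z",q[6]-r0)).apply([wx,0,0])
    return x,R
def res(p):
    o=[]
    for q,x,e in D:
        X,R=fk(q,p); o+=list((X-x)*5)+list((R.inv()*Ro.from_euler("xyz",e)).as_rotvec())
    pr=np.r_[0*p[:4],p[4],p[5]-1.57,0*p[6:9],p[9:14]]*.02
    return np.r_[o,pr]
f=least_squares(res,[.26,.57,.39,.39,0,1.57]+[0]*8); P=f.x
if __name__=="__main__":
    print(f.cost,np.round(f.x,4)); print(np.round(res(P)[:30].reshape(5,6),4))
E
python3 fk2.py
```

```text
0.0022932952793954086 [ 0.238   0.5621  0.3852  0.3622 -0.0555  1.4626  0.013  -0.0205 -0.0064
 -0.0165 -0.0178  0.0606 -0.0561  0.0171]
[[-0.0155 -0.0061 -0.0096 -0.0254  0.0132 -0.0053]
 [ 0.0195  0.0183  0.0162 -0.0022  0.0091 -0.0047]
 [ 0.0091 -0.0004  0.0152  0.0136 -0.006   0.0037]
 [-0.0218  0.0047 -0.0077  0.0014 -0.0186  0.0009]
 [ 0.0051 -0.0046 -0.0141  0.0034 -0.0232  0.0053]]
```

```bash
cat > ik.py <<'E'
from fk2 import *
from h import tcp_goal
lo=np.array([-2.91,-.3,-1.5,.17,-1.26,.16,-2.52])+.04; hi=np.array([2.91,2.13,1.42,2.43,4.41,1.93,2.52])-.04
rng=np.random.default_rng(0)
def ik(Rg,pg,starts):
    best=[]
    for q0 in starts:
        def r(q):
            X,R=fk(q,P); return np.r_[(X-pg)*20,(R.inv()*Ro.from_matrix(Rg)).as_rotvec()*2,.003*(q-q0)]
        s=least_squares(r,np.clip(q0,lo+.01,hi-.01),bounds=(lo,hi)); X,R=fk(s.x,P)
        best.append((np.linalg.norm(X-pg)*1000,np.degrees((R.inv()*Ro.from_matrix(Rg)).magnitude()),s.x))
    best.sort(key=lambda b:b[0]+b[1]*5); return best
if __name__=="__main__":
    st=[np.array([rng.uniform(-.8,.8),.4,rng.uniform(-.8,.8),2.1,q5,.5,q7]) for q5 in(-1,0,1.5,3.1) for q7 in(-1.6,0,1.6) for _ in range(3)]
    for tilt in(26,30,35,40,45):
      for nm,a,back,up in(("appr",0,.055,0),("in",0,-.022,0),("lift",0,-.022,.03),("swung",.262,-.022,.03)):
        b=ik(*tcp_goal(a,np.radians(tilt),back,.003,up),st)
        seen=[]
        for e in b:
            if e[0]+5*e[1]<3 and not any(abs(e[2][4]-s)<.8 for s in seen):
                seen.append(e[2][4]); print(tilt,nm,np.round(e[0],1),np.round(e[1],1),np.round(e[2],2))
        if not seen: print(tilt,nm,"none; best",np.round(b[0][0],1),np.round(b[0][1],1),np.round(b[0][2],2))
E
python3 ik.py
```

```text
26 appr 0.0 0.0 [ 0.6   0.36 -0.67  2.22  0.77  0.2  -2.34]
26 appr 0.0 0.0 [-0.59  0.41  0.77  2.21 -1.03  0.32 -0.65]
26 in none; best 0.3 1.1 [-0.34  0.52  0.44  2.18 -1.22  0.2  -0.47]
26 lift 0.0 0.0 [-0.46  0.5   0.61  2.17 -1.18  0.28 -0.52]
26 swung 0.0 0.0 [-0.39  0.46  0.49  2.17 -1.18  0.32 -0.29]
26 swung 0.0 0.0 [ 0.65  0.52 -0.81  2.18  1.03  0.2  -2.35]
30 appr 0.1 0.4 [-0.5   0.36  0.62  2.27 -1.22  0.2  -0.46]
30 in none; best 0.4 1.6 [-0.35  0.52  0.45  2.24  4.37  0.2   0.21]
30 lift none; best 0.7 2.4 [-0.37  0.46  0.48  2.19 -1.22  0.2  -0.47]
30 swung none; best 0.5 1.7 [-0.19  0.42  0.22  2.2  -1.22  0.2  -0.23]
35 appr none; best 0.3 0.8 [-0.51  0.36  0.62  2.34  4.37  0.2   0.23]
35 in 0.0 0.0 [ 0.54  0.54 -0.62  2.26  2.29  0.22  2.48]
35 in 0.0 0.0 [-0.26  0.5   0.34  2.26  3.99  0.2   0.61]
35 lift 0.0 0.0 [-0.37  0.46  0.48  2.25  4.29  0.2   0.29]
35 swung 0.0 0.2 [-0.13  0.42  0.16  2.26  4.37  0.2   0.47]
40 appr 0.0 0.0 [-0.33  0.34  0.42  2.38  3.85  0.22  0.78]
40 appr 0.0 0.0 [ 0.72  0.39 -0.81  2.39  2.41  0.24  2.34]
40 in 0.0 0.0 [ 0.21  0.49 -0.22  2.31  3.07  0.26  1.62]
40 in 0.0 0.0 [-0.44  0.59  0.63  2.33  3.93  0.45  0.62]
40 lift 0.0 0.0 [-0.31  0.46  0.42  2.3   3.86  0.27  0.73]
40 lift 0.0 0.0 [ 0.63  0.51 -0.74  2.3   2.4   0.3   2.37]
40 swung 0.0 0.0 [ 0.05  0.42 -0.03  2.3   3.92  0.24  0.96]
40 swung 0.1 0.2 [ 0.73  0.56 -0.87  2.3   2.55  0.2   2.48]
45 appr none; best 3.2 4.2 [ 0.53  0.35 -0.57  2.39  2.76  0.2   1.97]
45 in 0.0 0.0 [ 0.23  0.53 -0.24  2.38  3.09  0.45  1.62]
45 lift 0.0 0.0 [ 0.24  0.45 -0.25  2.36  3.09  0.35  1.61]
45 swung 0.0 0.0 [-0.25  0.49  0.4   2.37  3.97  0.54  0.88]
45 swung 0.0 0.0 [ 0.79  0.62 -0.96  2.35  2.7   0.35  2.37]
```

Run:
```python
from fk2 import *
for q in ([.1,.2,0,2.1,0,.6,.75],[.1,.2,0,2.1,0,.6,1.5],[.1,.2,0,2.1,.8,.5,.8],[.1,.2,0,2.1,1.57,.45,0],[.1,.2,0,2.1,2.4,.4,-.8],[.1,.2,0,2.2,3.1,.35,-1.5]):
    x,R=fk(q,P); M=R.as_matrix(); print(q,np.round(x,3),"z",np.round(M[:,2],2),"x",np.round(M[:,0],2))
```

```text
[0.1, 0.2, 0, 2.1, 0, 0.6, 0.75] [ 0.497 -0.103  0.205] z [ 0.21 -0.04 -0.98] x [-0.58  0.8  -0.16]
[0.1, 0.2, 0, 2.1, 0, 0.6, 1.5] [ 0.497 -0.103  0.205] z [ 0.21 -0.04 -0.98] x [-0.96  0.18 -0.21]
[0.1, 0.2, 0, 2.1, 0.8, 0.5, 0.8] [ 0.537 -0.235  0.254] z [ 0.32 -0.46 -0.83] x [-0.89  0.15 -0.43]
[0.1, 0.2, 0, 2.1, 1.57, 0.45, 0] [ 0.609 -0.283  0.337] z [ 0.55 -0.62 -0.56] x [-0.68  0.06 -0.73]
[0.1, 0.2, 0, 2.1, 2.4, 0.4, -0.8] [ 0.69  -0.241  0.408] z [ 0.81 -0.49 -0.32] x [-0.41 -0.09 -0.91]
[0.1, 0.2, 0, 2.2, 3.1, 0.35, -1.5] [ 0.687 -0.153  0.357] z [ 0.9  -0.22 -0.37] x [-0.39 -0.05 -0.92]
```

```bash
cat > plan.py <<'E'
import sys,json
from fk2 import *
from h import row,bot
if __name__=="__main__":
    print(np.round(bot.observe()["qpos"],2))
    for a in sys.argv[1:]:
        x,R=fk(json.loads(a),P); row(R.as_matrix(),x)
E
python3 plan.py '[0,0.2,0.1,2.1,0,0.6,-0.4]' '[0,0.2,0.1,2.1,0,0.6,0.75]'
```

```text
[-0.49  0.32  0.59  2.28 -1.26  0.16 -0.4 ]
turn [  8.18 -17.99 -65.4 ] shift [-43.2  37.9 -68. ] |t| 89 pos [ 0.5722 -0.0708  0.1697] goal [ 0.4975 -0.103   0.206 ] F [-0.2  0.1  0.1] w 9.684974490040797e-05 clk 4.4
turn [  19.82  -12.67 -130.48] shift [-43.2  37.9 -68. ] |t| 89 pos [ 0.5722 -0.0708  0.1697] goal [ 0.4975 -0.103   0.206 ] F [-0.2  0.1  0.1] w 9.684974490040797e-05 clk 4.4
```

```bash
python3 -m creep '[{"rx":0,"ry":-2,"rz":-5,"tx":-2,"ty":2,"tz":-20,"hand":1},{"rx":1,"ry":-4,"rz":-13,"tx":-8,"ty":6,"tz":-40,"hand":1},{"rx":2,"ry":-6,"rz":-21,"tx":-14,"ty":12,"tz":-60,"hand":1},{"rx":3,"ry":-8,"rz":-29,"tx":-20,"ty":18,"tz":-70,"hand":1},{"rx":4,"ry":-10,"rz":-37,"tx":-26,"ty":24,"tz":-75,"hand":1},{"rx":5,"ry":-12,"rz":-45,"tx":-32,"ty":30,"tz":-75,"hand":1},{"rx":6,"ry":-14,"rz":-53,"tx":-38,"ty":36,"tz":-75,"hand":1},{"rx":8,"ry":-18,"rz":-60,"tx":-43,"ty":38,"tz":-75,"hand":1}]'; python3 plan.py '[0,0.2,0.1,2.1,0,0.6,-0.4]' '[0,0.2,0.1,2.1,0,0.6,0.75]'
```

```text
clock: 5.2
position: [0.4932, -0.1031, 0.2119]
tool_rot: [2.942, -0.078, 0.976]
force: [-0.3, 0.7, -0.3]
grip_width: -0.0002
[-0.72  0.29  0.97  2.11 -0.38  0.68 -0.13]
turn [-0.46 -0.66 -5.41] shift [2.1 2.3 6.7] |t| 7 pos [ 0.4932 -0.1031  0.2119] goal [ 0.4975 -0.103   0.206 ] F [-0.3  0.7 -0.3] w -0.0002422006471104451 clk 5.2
turn [-3.00e-02 -8.60e-01 -7.13e+01] shift [2.1 2.3 6.7] |t| 7 pos [ 0.4932 -0.1031  0.2119] goal [ 0.4975 -0.103   0.206 ] F [-0.3  0.7 -0.3] w -0.0002422006471104451 clk 5.2
```

```bash
python3 -m creep '[{"rx":0,"ry":0,"rz":-8,"tx":0,"ty":0,"tz":0,"hand":1},{"rx":0,"ry":0,"rz":-16,"tx":0,"ty":0,"tz":0,"hand":1},{"rx":0,"ry":0,"rz":-24,"tx":0,"ty":0,"tz":0,"hand":1},{"rx":0,"ry":0,"rz":-32,"tx":0,"ty":0,"tz":0,"hand":1},{"rx":0,"ry":0,"rz":-40,"tx":0,"ty":0,"tz":0,"hand":1},{"rx":0,"ry":0,"rz":-48,"tx":0,"ty":0,"tz":0,"hand":1},{"rx":0,"ry":0,"rz":-56,"tx":0,"ty":0,"tz":0,"hand":1},{"rx":0,"ry":0,"rz":-64,"tx":0,"ty":0,"tz":0,"hand":1}]'; python3 plan.py '[0.1,0.2,0,2.1,0,0.6,1.5]' '[0.1,0.2,0,2.1,0.8,0.5,0.8]'  '[0.1,0.2,0,2.1,1.57,0.45,0]'
```

```text
clock: 6.0
position: [0.4942, -0.1026, 0.212]
tool_rot: [2.981, 0.145, 2.074]
force: [0.0, -0.7, 0.2]
grip_width: 0.0002
[-0.5   0.22  0.67  2.1  -0.19  0.66  0.8 ]
turn [ -0.2    0.1  -49.88] shift [-1.1  1.3  7.5] |t| 8 pos [ 0.4942 -0.1026  0.212 ] goal [ 0.4974 -0.1033  0.2051] F [ 0.  -0.7  0.2] w 0.0001607462420883958 clk 6.0
turn [ 15.55 -21.98 -47.15] shift [-140.8  -22.9  -25.5] |t| 145 pos [ 0.4942 -0.1026  0.212 ] goal [ 0.5366 -0.2348  0.2537] F [ 0.  -0.7  0.2] w 0.0001607462420883958 clk 6.0
turn [ 13.31 -45.45 -41.16] shift [-229.5   27.7  -89.4] |t| 248 pos [ 0.4942 -0.1026  0.212 ] goal [ 0.6088 -0.2834  0.337 ] F [ 0.  -0.7  0.2] w 0.0001607462420883958 clk 6.0
```

```bash
python3 -m creep '[{"rx":1.5,"ry":-2.5,"rz":-6,"tx":-15,"ty":-2,"tz":-5,"hand":1},{"rx":3.5,"ry":-5,"rz":-12,"tx":-32,"ty":-5,"tz":-10,"hand":1},{"rx":5.5,"ry":-8,"rz":-18,"tx":-50,"ty":-8,"tz":-15,"hand":1},{"rx":7.5,"ry":-11,"rz":-24,"tx":-69,"ty":-11,"tz":-20,"hand":1},{"rx":9.5,"ry":-14,"rz":-30,"tx":-88,"ty":-14,"tz":-25,"hand":1},{"rx":11.5,"ry":-17,"rz":-36,"tx":-107,"ty":-17,"tz":-28,"hand":1},{"rx":13.5,"ry":-20,"rz":-42,"tx":-126,"ty":-20,"tz":-30,"hand":1},{"rx":15.5,"ry":-22,"rz":-47,"tx":-141,"ty":-23,"tz":-30,"hand":1}]'; python3 plan.py '[0.1,0.2,0,2.1,0.8,0.5,0.8]'  '[0.1,0.2,0,2.1,1.57,0.45,0]' '[0.1,0.2,0,2.2,2.4,0.4,-0.8]'
```

```text
clock: 6.8
position: [0.5351, -0.2354, 0.2581]
tool_rot: [-2.729, 0.444, 2.971]
force: [0.9, -0.4, -0.9]
grip_width: 0.0
[-0.66  0.26  0.82  2.13  0.55  0.5   0.96]
turn [-0.1  -0.01 -0.2 ] shift [0.7 2.7 3.8] |t| 5 pos [ 0.5351 -0.2354  0.2581] goal [ 0.5366 -0.2348  0.2537] F [ 0.9 -0.4 -0.9] w 8.672825343210841e-06 clk 6.8
turn [  8.29 -20.64   7.13] shift [-106.7  -46.5  -19.5] |t| 118 pos [ 0.5351 -0.2354  0.2581] goal [ 0.6088 -0.2834  0.337 ] F [ 0.9 -0.4 -0.9] w 8.672825343210841e-06 clk 6.8
turn [ -0.4  -35.96   5.2 ] shift [-140.8    6.8  -40.1] |t| 147 pos [ 0.5351 -0.2354  0.2581] goal [ 0.6498 -0.2326  0.3493] F [ 0.9 -0.4 -0.9] w 8.672825343210841e-06 clk 6.8
```

Working: q5 is now positive. I'll continue the sweep.

```bash
python3 -m creep '[{"rx":2,"ry":-5,"rz":2,"tx":-26,"ty":-12,"tz":-5,"hand":1},{"rx":4,"ry":-10,"rz":4,"tx":-53,"ty":-23,"tz":-10,"hand":1},{"rx":6,"ry":-15,"rz":6,"tx":-80,"ty":-35,"tz":-15,"hand":1},{"rx":8,"ry":-20.6,"rz":7,"tx":-107,"ty":-46,"tz":-20,"hand":1},{"rx":5,"ry":-25,"rz":7,"tx":-118,"ty":-33,"tz":-26,"hand":1},{"rx":2,"ry":-31,"rz":6,"tx":-130,"ty":-15,"tz":-33,"hand":1},{"rx":0,"ry":-36,"rz":5,"tx":-141,"ty":7,"tz":-40,"hand":1},{"rx":0,"ry":-36,"rz":5,"tx":-141,"ty":7,"tz":-40,"hand":1}]'; python3 plan.py  '[0.1,0.2,0,2.2,2.4,0.4,-0.8]' '[0.1,0.2,0,2.3,3.1,0.35,-1.5]'
python3 - <<'E'
from ik import *
for t in (40,43):
  for nm,a,back,u,up in(("appr",0,.1,.0,.0),("appr",0,.055,.003,0),("in",0,-.022,.003,0),("lift",0,-.022,.003,.03),("swung",.262,-.022,.003,.03)):
    Rg,pg=tcp_goal(a,np.radians(t),back,u,up); Rg=Rg@np.diag([-1,-1,1])
    b=ik(Rg,pg,[np.array([q1,.4,-q1,2.3,3.1,.3,-1.5]) for q1 in(-.5,-.2,.1,.4)])
    for e in b[:2]: print(t,nm,np.round(e[0],1),np.round(e[1],1),np.round(e[2],2))
E
```

```text
clock: 7.6
position: [0.6319, -0.2539, 0.3399]
tool_rot: [-2.523, 0.903, -3.136]
force: [0.2, -1.5, -2.1]
grip_width: -0.0004
[-0.84  0.35  1.    2.23  1.95  0.35 -0.56]
turn [-5.97 -8.91  0.98] shift [-18.5  22.2  -5.6] |t| 29 pos [ 0.6319 -0.2539  0.3399] goal [ 0.6498 -0.2326  0.3493] F [ 0.2 -1.5 -2.1] w -0.00041401273252653764 clk 7.6
turn [-22.71  -9.34   2.19] shift [ 24.3 108.6 -37.5] |t| 117 pos [ 0.6319 -0.2539  0.3399] goal [ 0.6419 -0.1436  0.3008] F [ 0.2 -1.5 -2.1] w -0.00041401273252653764 clk 7.6
40 appr 2.2 3.1 [ 1.03  0.34 -1.13  2.39  1.81  0.2  -0.2 ]
40 appr 2.2 3.1 [ 1.03  0.34 -1.13  2.39  1.81  0.2  -0.2 ]
40 appr 0.0 0.0 [ 0.63  0.36 -0.69  2.38  2.54  0.2  -0.94]
40 appr 0.0 0.0 [ 0.63  0.36 -0.69  2.38  2.54  0.2  -0.94]
40 in 0.0 0.0 [ 0.18  0.49 -0.17  2.31  3.12  0.26 -1.58]
40 in 0.0 0.0 [ 0.26  0.5  -0.28  2.31  3.    0.26 -1.43]
40 lift 0.0 0.0 [-0.11  0.43  0.16  2.29  3.6   0.2  -2.11]
40 lift 0.0 0.0 [ 0.42  0.45 -0.46  2.29  2.72  0.2  -1.13]
40 swung 0.0 0.0 [ 0.15  0.42 -0.16  2.29  3.81  0.2  -2.06]
40 swung 0.0 0.0 [ 0.15  0.42 -0.16  2.29  3.81  0.2  -2.06]
43 appr 4.7 6.7 [ 1.03  0.35 -1.14  2.39  1.78  0.2  -0.17]
43 appr 4.7 6.7 [ 1.03  0.35 -1.14  2.39  1.78  0.2  -0.17]
43 appr 1.6 2.2 [ 0.53  0.35 -0.57  2.39  2.74  0.2  -1.15]
43 appr 1.6 2.2 [ 0.53  0.35 -0.57  2.39  2.74  0.2  -1.15]
43 in 0.0 0.0 [ 0.18  0.51 -0.17  2.35  3.14  0.37 -1.59]
43 in 0.0 0.0 [ 0.29  0.52 -0.31  2.35  3.01  0.38 -1.43]
43 lift 0.0 0.0 [ 0.19  0.44 -0.18  2.33  3.14  0.27 -1.59]
43 lift 0.0 0.0 [ 0.29  0.44 -0.31  2.33  3.    0.28 -1.44]
43 swung 0.0 0.0 [ 0.47  0.47 -0.53  2.32  3.29  0.23 -1.46]
43 swung 0.0 0.0 [ 0.38  0.46 -0.42  2.32  3.43  0.24 -1.62]
```

```bash
cat > addd.py <<'E'
D2=[([-0.72,0.29,0.97,2.11,-0.38,0.68,-0.13],[0.4932,-0.1031,0.2119],[2.942,-0.078,0.976]),
([-0.5,0.22,0.67,2.1,-0.19,0.66,0.8],[0.4942,-0.1026,0.212],[2.981,0.145,2.074]),
([-0.66,0.26,0.82,2.13,0.55,0.5,0.96],[0.5351,-0.2354,0.2581],[-2.729,0.444,2.971]),
([-0.84,0.35,1.,2.23,1.95,0.35,-0.56],[0.6319,-0.2539,0.3399],[-2.523,0.903,-3.136])]
E
python3 - <<'E'
from h import bot; print(list(bot.observe()["qpos"].round(4)))
E
sed -i 's/^from fk import D$/from fk import D\nfrom addd import D2\nD=D+D2/; s/^    pr=/    pr=/' fk2.py; python3 fk2.py
python3 - <<'E'
from ik import *
for t in (38,41,44):
  for nm,a,back,u,up in(("hi",0,.03,0,.12),("hi",0,.03,0,.06),("appr",0,.03,0,0),("in",0,-.022,.003,0)):
    Rg,pg=tcp_goal(a,np.radians(t),back,u,up); Rg=Rg@np.diag([-1,-1,1])
    b=ik(Rg,pg,[np.array([q1,.4,-q1,2.3,3.1,.3,-1.5]) for q1 in(-.5,-.2,.1,.4)])
    for e in b[:2]: print(t,nm,up,np.round(e[0],1),np.round(e[1],1),np.round(e[2],2))
E
```

```text
[np.float64(-0.8381), np.float64(0.3513), np.float64(1.0002), np.float64(2.2281), np.float64(1.9501), np.float64(0.3509), np.float64(-0.5559)]
0.023997426911507934 [ 0.3277  0.5425  0.4103  0.4066 -0.0551  1.5369 -0.0034 -0.0075 -0.0139
 -0.0189  0.0067  0.0112 -0.0223 -0.0453]
[[-0.0126 -0.0274  0.0185  0.0046  0.0503 -0.0174]
 [ 0.0736  0.0101  0.0031  0.0408  0.0286 -0.0085]
 [ 0.0941  0.0313  0.03    0.0384  0.0044  0.013 ]
 [ 0.015   0.008   0.0053  0.0272 -0.0003  0.0082]
 [ 0.0222 -0.009   0.0047  0.0287 -0.0013  0.0101]]
38 hi 0.12 0.0 0.0 [ 1.28  0.42 -1.46  2.29  1.39  0.4   0.24]
38 hi 0.12 2.0 6.7 [-0.66  0.18  0.78  2.37  3.99  0.2  -2.48]
38 hi 0.06 0.0 0.0 [ 0.83  0.34 -0.86  2.34  2.02  0.2  -0.39]
38 hi 0.06 0.4 1.2 [-0.39  0.28  0.51  2.35  3.97  0.2  -2.48]
38 appr 0 0.0 0.0 [ 0.18  0.39 -0.13  2.37  3.12  0.26 -1.56]
38 appr 0 0.0 0.0 [ 0.28  0.39 -0.24  2.37  2.98  0.26 -1.41]
38 in 0 0.0 0.0 [ 0.16  0.52 -0.11  2.32  3.1   0.33 -1.54]
38 in 0 0.0 0.0 [ 0.25  0.52 -0.22  2.32  2.97  0.33 -1.39]
41 hi 0.12 0.0 0.0 [ 1.2   0.28 -1.25  2.34  1.66  0.2  -0.03]
41 hi 
[... 222 characters left out ...]
.39  3.1   0.3  -1.53]
41 appr 0 0.9 2.0 [ 0.21  0.4  -0.16  2.39  3.1   0.3  -1.53]
41 in 0 0.0 0.0 [ 0.16  0.54 -0.11  2.36  3.11  0.45 -1.55]
41 in 0 0.0 0.0 [ 0.27  0.55 -0.25  2.36  2.98  0.45 -1.39]
44 hi 0.12 0.0 0.0 [ 1.17  0.27 -1.2   2.37  2.1   0.2  -0.47]
44 hi 0.12 0.2 0.7 [-0.71  0.18  0.82  2.38  3.98  0.2  -2.48]
44 hi 0.06 0.7 1.7 [ 0.29  0.26 -0.24  2.39  3.1   0.22 -1.53]
44 hi 0.06 0.7 1.7 [ 0.29  0.26 -0.24  2.39  3.1   0.22 -1.53]
44 appr 0 2.2 5.0 [ 0.24  0.4  -0.19  2.39  3.1   0.3  -1.52]
44 appr 0 2.2 5.0 [ 0.24  0.4  -0.19  2.39  3.1   0.3  -1.52]
44 in 0 0.5 1.0 [ 0.19  0.56 -0.14  2.39  3.1   0.53 -1.52]
44 in 0 0.5 1.0 [ 0.19  0.56 -0.14  2.39  3.1   0.53 -1.52]
```

```bash
cat > fk2.py <<'E'
import numpy as np
from scipy.spatial.transform import Rotation as Ro
from scipy.optimize import least_squares
from fk import D
from addd import D2
D=D+D2
N=lambda c,a:Ro.from_euler(c,a)
def fk(q,p):
    R=N("z",p[0]-q[0]); x=R.apply(p[1:4])
    R=R*N("y",q[1]+p[4]); x=x+R.apply([p[5],p[6],0])
    R=R*N("z",p[7]-q[2]); x=x+R.apply(p[8:11])
    R=R*N("y",q[3]+p[11]); x=x+R.apply([p[12],p[13],0])
    R=R*N("z",p[14]-q[4]);x=x+R.apply(p[15:18])
    R=R*N("y",q[5]+p[18]); x=x+R.apply([p[19],p[20],p[21]])
    R=R*N("z",p[22]-q[6])
    return x,R
p0=np.zeros(23); p0[3]=.3;p0[10]=.55;p0[17]=.4;p0[21]=.4;p0[22]=1.57
W=np.full(23,.03); W[[3,10,17,21]]=0.005
def res(p,pr=True):
    o=[]
    for q,x,e in D:
        X,R=fk(q,p); o+=list((X-x)*5)+list((R.inv()*Ro.from_euler("xyz",e)).as_rotvec())
    return np.r_[o,(p-p0)*W]
f=least_squares(res,p0); P=f.x
if __name__=="__main__":
    print(f.cost,np.round(f.x,3)); print(np.round(res(P)[:6*len(D)].reshape(-1,6),4))
E
python3 fk2.py
```

```text
0.00038405872321788646 [ 4.000e-03 -1.000e-03 -1.300e-02  3.450e-01  6.000e-03  8.000e-03
 -1.300e-02  2.000e-03 -1.100e-02 -1.900e-02  5.310e-01 -4.000e-03
  1.500e-02 -1.900e-02 -1.000e-03 -5.000e-03  0.000e+00  4.320e-01
 -1.000e-03  3.000e-03  0.000e+00  3.780e-01  1.577e+00]
[[ 0.0029 -0.0001  0.0004  0.0008 -0.0007  0.0002]
 [-0.0007  0.0015  0.0004 -0.0016  0.0003  0.0003]
 [ 0.0042 -0.     -0.0002 -0.0021  0.0014  0.0003]
 [ 0.0003  0.0028  0.0012  0.0012 -0.0001  0.0023]
 [-0.0033 -0.0051  0.0001  0.0002  0.0004  0.0021]
 [ 0.0028  0.0051 -0.0008  0.0019  0.0007 -0.0044]
 [ 0.0049 -0.0062  0.0068 -0.0024  0.0041  0.0056]
 [-0.0117 -0.0081 -0.0093 -0.0028 -0.0047 -0.0039]
 [ 0.0033  0.0068  0.0013  0.0066  0.0024 -0.0025]]
```

Run:
```python
from ik import *
for t in (34,37,40,43):
  for nm,a,back,u,up in(("hi",0,.03,0,.12),("hi",0,.03,0,.06),("appr55",0,.055,0,0),("appr",0,.03,0,0),("in",0,-.022,.003,0),("lift",0,-.022,.003,.03),("swung",.262,-.022,.003,.03)):
    Rg,pg=tcp_goal(a,np.radians(t),back,u,up); Rg=Rg@np.diag([-1,-1,1])
    b=ik(Rg,pg,[np.array([q1,.4,-q1,2.3,3.1,.3,-1.5]) for q1 in(-.6,-.2,.1,.4)])
    for e in b[:2]: print(t,nm,up,np.round(e[0],1),np.round(e[1],1),np.round(e[2],2))
```

```text
34 hi 0.12 0.0 0.0 [ 1.14  0.49 -1.46  2.15  1.23  0.66  0.41]
34 hi 0.12 0.0 0.0 [ 1.11  0.44 -1.39  2.15  1.18  0.6   0.44]
34 hi 0.06 0.0 0.0 [ 0.56  0.31 -0.68  2.24  1.38  0.27  0.17]
34 hi 0.06 0.0 0.0 [ 0.39  0.28 -0.48  2.25  1.34  0.2   0.18]
34 appr55 0 0.0 0.0 [ 0.28  0.33 -0.36  2.31  2.02  0.2  -0.5 ]
34 appr55 0 0.0 0.0 [ 0.28  0.33 -0.36  2.31  2.02  0.2  -0.5 ]
34 appr 0 0.0 0.0 [-0.32  0.42  0.38  2.33  3.63  0.2  -2.18]
34 appr 0 0.0 0.0 [ 0.17  0.39 -0.22  2.3   2.33  0.2  -0.82]
34 in 0 0.0 0.0 [-0.08  0.52  0.09  2.26  3.08  0.23 -1.61]
34 in 0 0.0 0.0 [-0.04  0.52  0.04  2.26  2.98  0.23 -1.5 ]
34 lift 0.03 0.0 0.0 [-0.3   0.48  0.36  2.26  3.7   0.2  -2.25]
34 lift 0.03 0.0 0.0 [ 0.17  0.45 -0.23  2.23  2.28  0.2  -0.76]
34 swung 0.03 0.0 0.0 [-0.07  0.45  0.09  2.25  3.9   0.2  -2.18]
34 swung 0.03 0.0 0.0 [-0.07  0.45  0.09  2.25  3.9   0.2  -2.18]
37 hi 0.12 0.0 0.0 [ 1.03  0.33 -1.24  2.2   1.26  0.44  0.33]
37 hi 0.12 0.0 0.0 [ 0.87  0.25 -1.02  2.21  1.16  0.33  0.4 ]
37 hi 0.06 0.0 0.0 [ 0.36  0.28 -0.44  2.3   1.86  0.2  -0.34]
37 hi 0.06 0.0 0.0 [ 0.36
[... 1743 characters left out ...]
97]
43 hi 0.06 0.0 0.0 [ 0.34  0.3  -0.44  2.39  2.49  0.35 -0.97]
43 appr55 0 0.8 1.5 [ 1.03  0.86 -1.46  2.39  1.97  0.96 -0.18]
43 appr55 0 0.8 1.5 [ 1.03  0.86 -1.46  2.39  1.97  0.96 -0.18]
43 appr 0 0.0 0.0 [ 0.88  0.75 -1.19  2.39  2.17  0.83 -0.42]
43 appr 0 0.0 0.0 [ 0.88  0.75 -1.19  2.39  2.17  0.83 -0.42]
43 in 0 0.0 0.0 [-0.11  0.59  0.1   2.37  3.09  0.56 -1.63]
43 in 0 0.0 0.0 [ 0.01  0.58 -0.04  2.36  2.96  0.56 -1.48]
43 lift 0.03 0.0 0.0 [-0.12  0.5   0.12  2.37  3.08  0.47 -1.63]
43 lift 0.03 0.0 0.0 [-0.01  0.5  -0.02  2.36  2.95  0.47 -1.47]
43 swung 0.03 0.0 0.0 [ 0.29  0.51 -0.33  2.34  3.14  0.42 -1.33]
43 swung 0.03 0.0 0.0 [ 0.18  0.5  -0.2   2.34  3.27  0.43 -1.48]
```

```bash
python3 - <<'E'
from fk2 import *
a=np.array([-.84,.35,1,2.23,1.95,.35,-.56])
for b in ([-.1,.2,.1,2.38,3.05,.3,-1.55],[-.1,.3,.1,2.38,3.05,.3,-1.55]):
  for s in (.25,.5,.75,1):
    x,R=fk(a+s*(np.array(b)-a),P); M=R.as_matrix(); print(s,np.round(x,3),"z",np.round(M[:,2],2),"x",np.round(M[:,0],2))
E
python3 plan.py '[-0.47,0.25,0.55,2.35,2.5,0.32,-1.05]' '[-0.1,0.2,0.1,2.38,3.05,0.3,-1.55]'
```

```text
0.25 [ 0.638 -0.219  0.299] z [ 0.69 -0.46 -0.56] x [-0.63  0.01 -0.78]
0.5 [ 0.636 -0.175  0.27 ] z [ 0.73 -0.32 -0.6 ] x [-0.63  0.03 -0.77]
0.75 [ 0.627 -0.124  0.252] z [ 0.75 -0.18 -0.64] x [-0.64  0.04 -0.77]
1 [ 0.607 -0.07   0.245] z [ 0.76 -0.03 -0.65] x [-0.65  0.05 -0.76]
0.25 [ 0.637 -0.22   0.29 ] z [ 0.68 -0.46 -0.57] x [-0.64 -0.   -0.77]
0.5 [ 0.633 -0.177  0.246] z [ 0.7  -0.34 -0.63] x [-0.67  0.01 -0.75]
0.75 [ 0.618 -0.126  0.21 ] z [ 0.7  -0.19 -0.68] x [-0.69  0.03 -0.72]
1 [ 0.594 -0.071  0.186] z [ 0.69 -0.04 -0.72] x [-0.72  0.04 -0.69]
[-0.84  0.35  1.    2.23  1.95  0.35 -0.56]
turn [-16.77   3.37   0.98] shift [ 77.8  84.3 -18.8] |t| 116 pos [ 0.6319 -0.2539  0.3399] goal [ 0.6097 -0.1745  0.2581] F [ 0.2 -1.5 -2.1] w -0.00041401273252653764 clk 7.6
turn [-33.21   3.36   2.22] shift [ 89.3 173.7 -74.2] |t| 209 pos [ 0.6319 -0.2539  0.3399] goal [ 0.6074 -0.0695  0.2449] F [ 0.2 -1.5 -2.1] w -0.00041401273252653764 clk 7.6
```

```bash
python3 -m creep '[{"rx":-4,"ry":0.5,"rz":0,"tx":11,"ty":21,"tz":-8,"hand":1},{"rx":-8,"ry":1,"rz":0.5,"tx":22,"ty":43,"tz":-17,"hand":1},{"rx":-12.5,"ry":1.5,"rz":0.8,"tx":33,"ty":65,"tz":-27,"hand":1},{"rx":-17,"ry":2,"rz":1.2,"tx":45,"ty":88,"tz":-37,"hand":1},{"rx":-21.5,"ry":2.5,"rz":1.5,"tx":57,"ty":112,"tz":-47,"hand":1},{"rx":-26,"ry":3,"rz":1.8,"tx":69,"ty":136,"tz":-57,"hand":1},{"rx":-30,"ry":3.3,"rz":2,"tx":80,"ty":156,"tz":-66,"hand":1},{"rx":-33.2,"ry":3.3,"rz":2.2,"tx":89,"ty":174,"tz":-74,"hand":1}]'
cat > goal.py <<'E'
import sys
from h import *
def G(a,t,b,u,up):
    R,p=tcp_goal(float(a),np.radians(float(t)),float(b),float(u),float(up)); row(R@np.diag([-1,-1,1]),p)
print(np.round(bot.observe()["qpos"],2))
for s in sys.argv[1:]: G(*s.split(","))
E
python3 goal.py 0,40,.03,0,.06 0,38,.03,0,0 0,38,-.022,.003,0
```

```text
clock: 8.4
position: [0.609, -0.078, 0.2489]
tool_rot: [-3.141, 0.861, 3.065]
force: [0.5, -0.4, 0.0]
grip_width: 0.0
[-0.09  0.19  0.09  2.38  2.98  0.28 -1.48]
turn [0.06 9.31 0.08] shift [70.4  5.9 17.8] |t| 73 pos [ 0.609  -0.078   0.2489] goal [ 0.5771 -0.0697  0.184 ] F [ 0.5 -0.4  0. ] w 3.109634070886704e-05 clk 8.4
turn [ 0.06 11.31  0.08] shift [114.9   5.9  57.1] |t| 128 pos [ 0.609  -0.078   0.2489] goal [ 0.5779 -0.0698  0.1246] F [ 0.5 -0.4  0. ] w 3.109634070886704e-05 clk 8.4
turn [ 0.06 11.31  0.08] shift [122.1   5.8 108.8] |t| 164 pos [ 0.609  -0.078   0.2489] goal [ 0.6123 -0.0725  0.0854] F [ 0.5 -0.4  0. ] w 3.109634070886704e-05 clk 8.4
```

Excellent, exactly the intended configuration. Next I go down to just behind the ring.

```bash
python3 -m creep '[{"rx":0,"ry":3,"rz":0,"tx":22,"ty":2,"tz":6,"hand":1},{"rx":0,"ry":6,"rz":0,"tx":45,"ty":4,"tz":12,"hand":1},{"rx":0,"ry":9,"rz":0,"tx":68,"ty":6,"tz":18,"hand":1},{"rx":0,"ry":10,"rz":0,"tx":85,"ty":6,"tz":30,"hand":1},{"rx":0,"ry":11,"rz":0,"tx":100,"ty":6,"tz":44,"hand":1},{"rx":0,"ry":11.3,"rz":0,"tx":112,"ty":6,"tz":53,"hand":1},{"rx":0,"ry":11.3,"rz":0,"tx":115,"ty":6,"tz":56,"hand":1},{"rx":0,"ry":11.3,"rz":0,"tx":115,"ty":6,"tz":57,"hand":1}]'; 
python3 goal.py 0,38,.03,0,0 0,38,-.022,.003,0
python3 - <<'E'
from h import *
for n in("side","top"):
    f=viewer.grab_frame(n);p=f["pixels"]
    s=bot.observe(); print(n,proj(f,s["position"]),proj(f,st(POSE,.174,0,.101)))
    c=p[130:280,250:440] if n=="side" else p[110:250,250:410]
    c=cv2.convertScaleAbs(c,alpha=1.8)
    cv2.imwrite(f"pics/{n}3.png",cv2.resize(c,None,fx=4,fy=4,interpolation=cv2.INTER_CUBIC))
E
```

```text
clock: 9.2
position: [0.5778, -0.07, 0.1232]
tool_rot: [-3.138, 0.661, 3.066]
force: [-0.1, 0.3, 0.6]
grip_width: 0.0002
[-0.05  0.4   0.04  2.39  2.98  0.31 -1.5 ]
turn [-0.1  -0.15  0.15] shift [-0.9  0.2 -1. ] |t| 1 pos [ 0.5778 -0.07    0.1232] goal [ 0.5779 -0.0698  0.1246] F [-0.1  0.3  0.6] w 0.0002009630415973987 clk 9.2
turn [-0.1  -0.15  0.15] shift [-4.1  0.3 51.1] |t| 51 pos [ 0.5778 -0.07    0.1232] goal [ 0.6123 -0.0725  0.0854] F [-0.1  0.3  0.6] w 0.0002009630415973987 clk 9.2
side [[330.41737318 210.51896918]] [[336.34237149 217.43265413]]
top [[330.18281771 182.42292329]] [[329.48908467 176.30704737]]
```

View pics/side3.png

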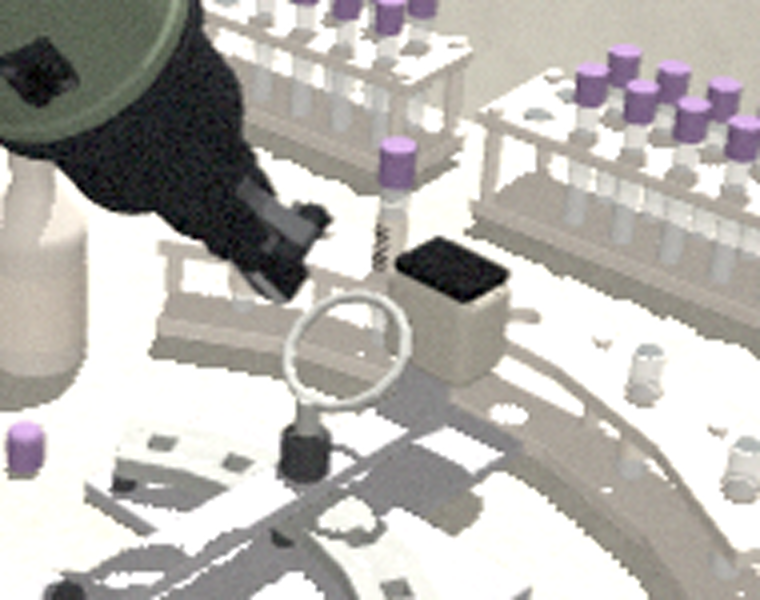

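View pics/top3.png

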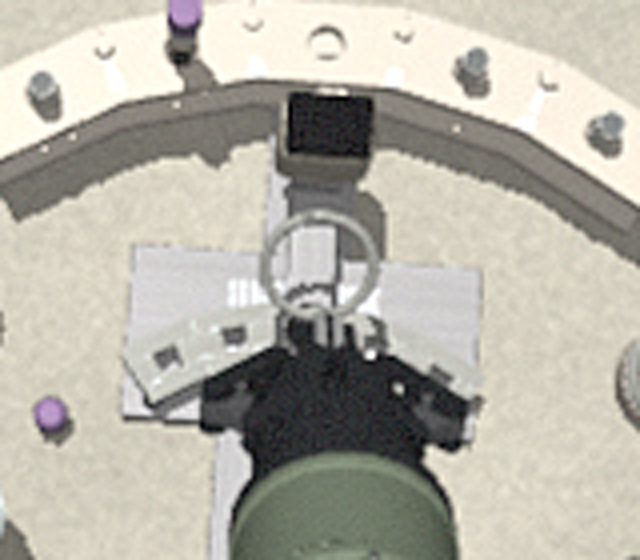

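Run:
```python
from h import *
s=bot.observe(); R0=Ro.from_euler("xyz",s["tool_rot"]).as_matrix()
ims=[]
for n,(cx,cy) in(("side",(325,208)),("top",(330,190))):
    f=viewer.grab_frame(n);p=f["pixels"][cy-28:cy+28,cx-38:cx+38]
    c=cv2.resize(cv2.convertScaleAbs(p,alpha=2.2,beta=10),None,fx=10,fy=10,interpolation=cv2.INTER_NEAREST)
    for b,col in((0,(0,0,255)),(10,(0,255,255)),(19,(0,255,0)),(73,(255,0,0))):
        u=(proj(f,s["position"]-R0[:,2]*b/1000)[0]-(cx-38,cy-28)+.5)*10; cv2.circle(c,tuple(int(v) for v in u),5,col,-1)
    cv2.imwrite(f"pics/{n}4.png",c)
print(s["position"])
```

```text
[ 0.57840734 -0.07021363  0.12440299]
```

View pics/side4.png

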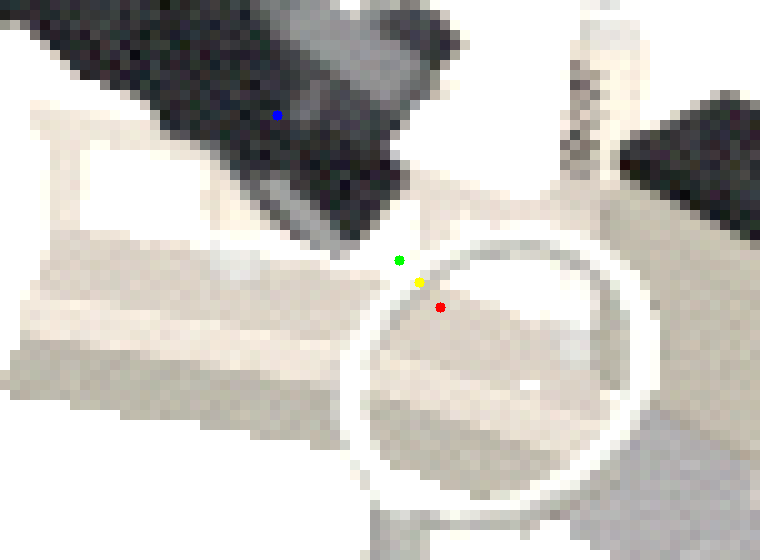

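View pics/top4.png

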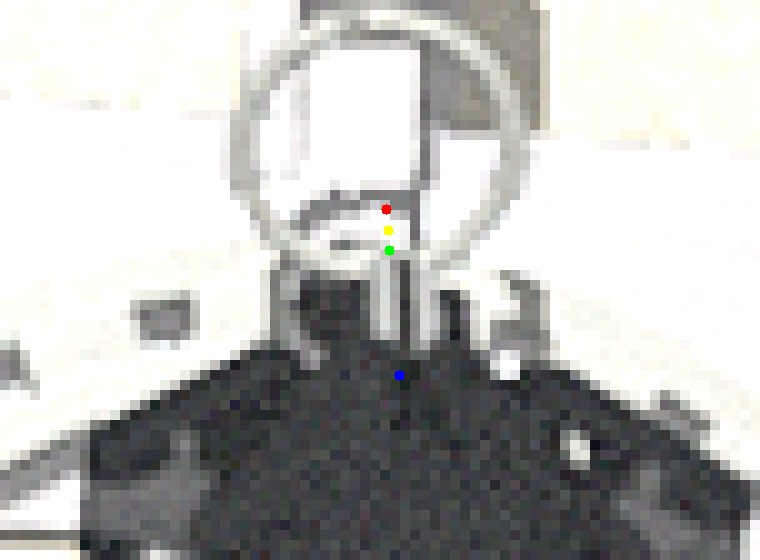

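```bash
cat >> h.py <<'E'
def tri(uv):
    A=[];fs={}
    P=[];X=[]
    for n,u in uv.items():
        f=viewer.grab_frame(n); P.append(K(f)@np.c_[cv2.Rodrigues(f["rvec"])[0],f["tvec"]]); X.append(np.array(u,float).reshape(2,1))
    x=cv2.triangulatePoints(P[0],P[1],X[0],X[1])[:,0]; x=x[:3]/x[3]
    print("tri",x,"resid",[np.round((p@np.r_[x,1])[:2]/(p@np.r_[x,1])[2]-u.ravel(),1) for p,u in zip(P,X)])
    return x
E
python3 - <<'E'
from h import *
s=bot.observe(); R0=Ro.from_euler("xyz",s["tool_rot"]).as_matrix()
x=tri({"side":(324.5,201.8),"top":(330.5,188.2)}); print("tool frame mm",1000*R0.T@(x-s["position"]))
x=tri({"side":(336.4,217.4),"top":(330,176.7)}); print("ring",x)
f=viewer.grab_frame("side"); print(proj(f,[.5722,-.071,.1695]))
E
```

```text
tri [ 0.56157533 -0.06831762  0.14897952] resid [array([-0.,  0.]), array([ 0., -0.])]
tool frame mm [ -1.46759977   0.58917717 -29.51398802]
tri [ 0.59526209 -0.0721729   0.10202227] resid [array([ 0., -0.]), array([-0.,  0.])]
ring [ 0.59526209 -0.0721729   0.10202227]
[[330.08100058 189.97193014]]
```

Run:
```python
from h import *
out=[]
for n,(cx,cy) in(("side",(325,208)),("top",(330,190))):
    f=viewer.grab_frame(n);p=f["pixels"][cy-30:cy+30,cx-38:cx+38]
    out.append(cv2.resize(p,None,fx=5,fy=8,interpolation=cv2.INTER_CUBIC))
cv2.imwrite("pics/both5.png",np.hstack(out))
```

```text
(no output)
```

View pics/both5.png

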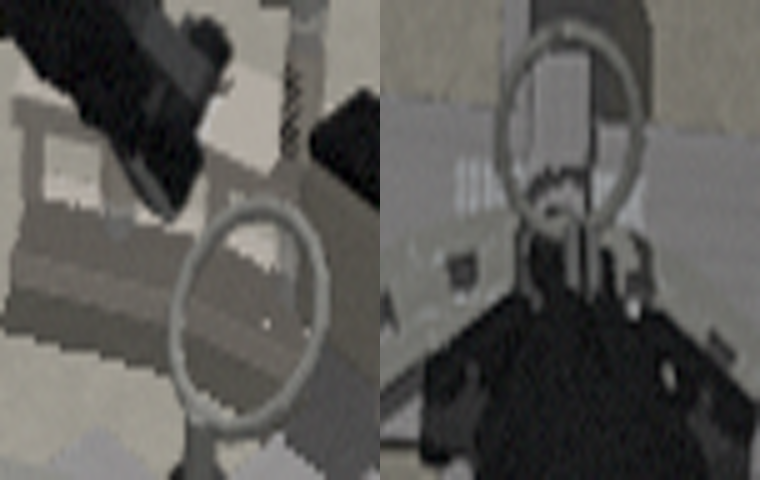

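```bash
python3 -m creep '[{"rx":0,"ry":0,"rz":0,"tx":0,"ty":0,"tz":10,"hand":1},{"rx":0,"ry":0,"rz":0,"tx":-1,"ty":0,"tz":20,"hand":1},{"rx":0,"ry":0,"rz":0,"tx":-2,"ty":0,"tz":30,"hand":1},{"rx":0,"ry":0,"rz":0,"tx":-2,"ty":0,"tz":40,"hand":1},{"rx":0,"ry":0,"rz":0,"tx":-2,"ty":0,"tz":50,"hand":1},{"rx":0,"ry":0,"rz":0,"tx":-2,"ty":0,"tz":50,"hand":1}]'
cat > look.py <<'E'
import sys
from h import *
s=bot.observe(); R0=Ro.from_euler("xyz",s["tool_rot"]).as_matrix()
print(s["clock"],"q",np.round(s["qpos"],2),"p",np.round(s["position"],4),"F",np.round(s["force"],1))
k=sys.argv[1]; out=[]
for n,(cx,cy) in(("side",(335,208)),("top",(330,178))):
    f=viewer.grab_frame(n);p=f["pixels"][cy-35:cy+35,cx-35:cx+35]
    c=cv2.resize(cv2.convertScaleAbs(p,alpha=1.3),None,fx=5.6,fy=5.6,interpolation=cv2.INTER_CUBIC)
    for b,col in((0,(0,0,255)),(29.5,(0,255,255))):
        u=(proj(f,s["position"]-R0[:,2]*b/1000)[0]-(cx-35,cy-35)+.5)*5.6; cv2.circle(c,tuple(int(v) for v in u),3,col,-1)
    out.append(c)
cv2.imwrite(f"pics/look{k}.png",np.hstack(out))
E
python3 look.py 1
```

```text
clock: 10.35
position: [0.6107, -0.0731, 0.0845]
tool_rot: [-3.139, 0.661, 3.065]
force: [0.3, -0.5, -0.2]
grip_width: 0.0003
10.35 q [-0.02  0.53  0.01  2.33  3.    0.38 -1.52] p [ 0.6107 -0.0731  0.0845] F [ 0.3 -0.5 -0.2]
```

View pics/look1.png

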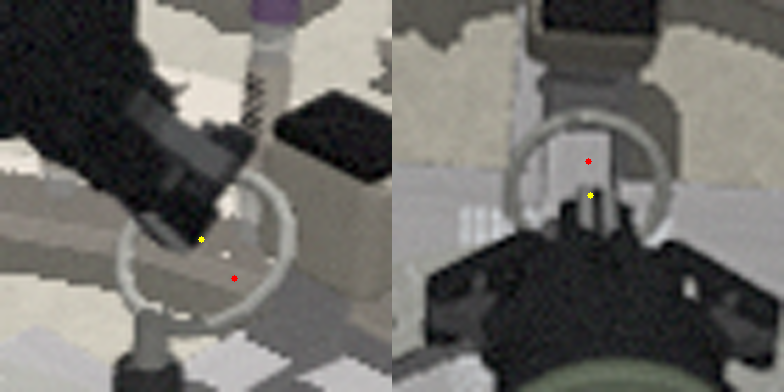

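```bash
python3 goal.py 0,38,-.047,.003,0; python3 -m creep '[{"rx":0,"ry":0,"rz":0,"tx":-1,"ty":0,"tz":7,"hand":1},{"rx":0,"ry":0,"rz":0,"tx":-2,"ty":0,"tz":14,"hand":1},{"rx":0,"ry":0,"rz":0,"tx":-2,"ty":0,"tz":21,"hand":1},{"rx":0,"ry":0,"rz":0,"tx":-2,"ty":0,"tz":26,"hand":1},{"rx":0,"ry":0,"rz":0,"tx":-2,"ty":0,"tz":26,"hand":1}]';python3 look.py 2;  python3 goal.py 0,38,-.047,.003,0
```

```text
[-0.02  0.52  0.01  2.33  3.    0.38 -1.51]
turn [-0.1  -0.08  0.09] shift [-1.6  0.8 26.3] |t| 26 pos [ 0.6102 -0.0731  0.0855] goal [ 0.6276 -0.0737  0.0657] F [-0.6  0.   0.6] w 0.0002993556671446982 clk 10.45
clock: 10.95
position: [0.628, -0.0745, 0.0659]
tool_rot: [-3.139, 0.662, 3.065]
force: [-1.2, -0.3, 0.5]
grip_width: -0.0002
10.95 q [-0.01  0.58  0.01  2.29  3.01  0.4  -1.52] p [ 0.628  -0.0745  0.0659] F [-1.2 -0.3  0.5]
[-0.01  0.58  0.01  2.29  3.01  0.4  -1.52]
turn [-0.1  -0.06  0.09] shift [0.6 0.9 0.4] |t| 1 pos [ 0.6278 -0.0746  0.0664] goal [ 0.6276 -0.0737  0.0657] F [ 0.1 -0.2 -0.1] w 0.0002215437277224237 clk 11.05
```

View pics/look2.png

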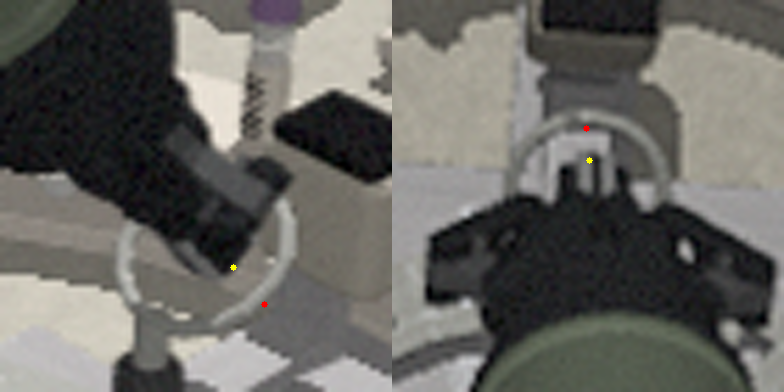

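```bash
python3 -m creep '[{"rx":0,"ry":0,"rz":0,"tx":-3,"ty":0.5,"tz":0,"hand":1},{"rx":0,"ry":0,"rz":0,"tx":-5,"ty":0.8,"tz":0,"hand":1},{"rx":0,"ry":0,"rz":0,"tx":-7,"ty":0.8,"tz":0,"hand":1},{"rx":0,"ry":0,"rz":0,"tx":-7,"ty":0.8,"tz":0,"hand":1}]'
python3 -m creep '[{"rx":0,"ry":0,"rz":0,"tx":-1,"ty":0,"tz":0,"hand":1},{"rx":0,"ry":0,"rz":0,"tx":-2,"ty":0,"tz":0,"hand":1},{"rx":0,"ry":0,"rz":0,"tx":-2,"ty":0,"tz":0,"hand":1}]'
```

```text
clock: 11.45
position: [0.6339, -0.0741, 0.0714]
tool_rot: [-3.139, 0.663, 3.065]
force: [-0.0, 0.4, -0.2]
grip_width: 0.0003
clock: 11.75
position: [0.6352, -0.0743, 0.0723]
tool_rot: [-3.139, 0.663, 3.065]
force: [0.3, 0.2, 0.6]
grip_width: -0.0001
```

```bash
python3 -m creep '[{"rx":0,"ry":0,"rz":0,"tx":-1,"ty":0,"tz":0,"hand":1},{"rx":0,"ry":0,"rz":0,"tx":-2,"ty":0,"tz":0,"hand":1},{"rx":0,"ry":0,"rz":0,"tx":-2,"ty":0,"tz":0,"hand":1}]'; python3 -m creep '[{"rx":0,"ry":0,"rz":0,"tx":-1,"ty":0,"tz":0,"hand":1},{"rx":0,"ry":0,"rz":0,"tx":-2,"ty":0,"tz":0,"hand":1},{"rx":0,"ry":0,"rz":0,"tx":-2,"ty":0,"tz":0,"hand":1}]';python3 look.py 3
```

```text
clock: 12.05
position: [0.6363, -0.0744, 0.0731]
tool_rot: [-3.139, 0.662, 3.065]
force: [-2.0, 0.2, -2.4]
grip_width: 0.0001
clock: 12.35
position: [0.6366, -0.0744, 0.0734]
tool_rot: [-3.138, 0.659, 3.065]
force: [-7.4, 0.3, -4.6]
grip_width: -0.0
12.35 q [-0.02  0.57  0.01  2.27  3.01  0.36 -1.51] p [ 0.6366 -0.0744  0.0734] F [-7.4  0.3 -4.6]
```

View pics/look3.png

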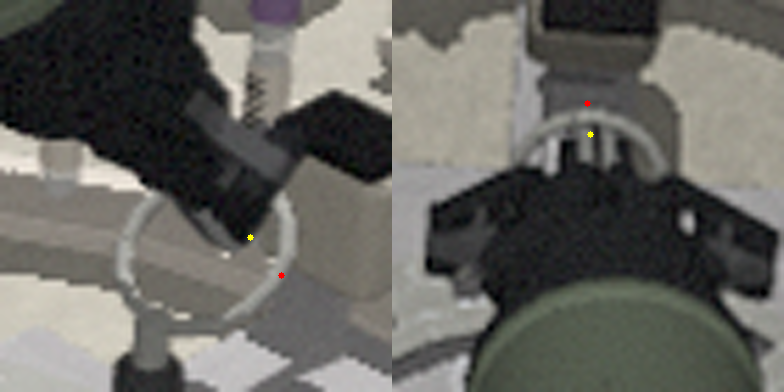

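```bash
python3 -m creep '[{"rx":0,"ry":0,"rz":0,"tx":-1.2,"ty":0,"tz":-1.6,"hand":1},{"rx":0,"ry":0,"rz":0,"tx":-2.5,"ty":0,"tz":-3.2,"hand":1},{"rx":0,"ry":0,"rz":0,"tx":-3.7,"ty":0,"tz":-4.7,"hand":1},{"rx":0,"ry":0,"rz":0,"tx":-4.9,"ty":0,"tz":-6.3,"hand":1},{"rx":0,"ry":0,"rz":0,"tx":-6.2,"ty":0,"tz":-7.9,"hand":1},{"rx":0,"ry":0,"rz":0,"tx":-7.4,"ty":0,"tz":-9.5,"hand":1},{"rx":0,"ry":0,"rz":0,"tx":-8.6,"ty":0,"tz":-11,"hand":1},{"rx":0,"ry":0,"rz":0,"tx":-8.6,"ty":0,"tz":-11,"hand":1}]'; python3 look.py 4
```

```text
clock: 13.25
position: [0.6365, -0.0744, 0.0874]
tool_rot: [-3.139, 0.659, 3.065]
force: [-6.4, 0.3, -6.0]
grip_width: -0.0004
13.25 q [-0.02  0.54  0.02  2.26  3.    0.32 -1.51] p [ 0.6365 -0.0744  0.0874] F [-6.4  0.3 -6. ]
```

View pics/look4.png

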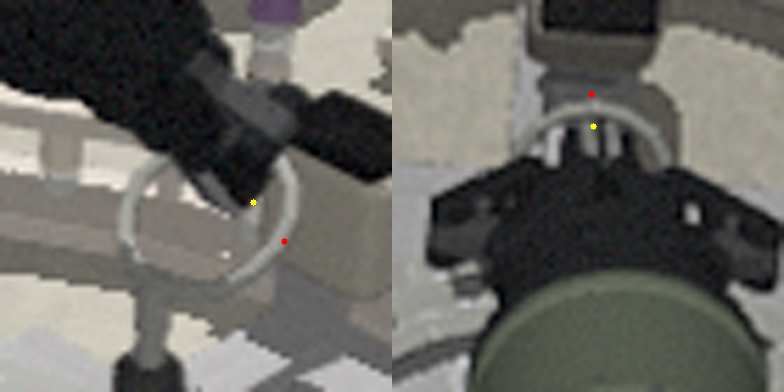

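```bash
python3 -m creep '[{"rx":0,"ry":0,"rz":0,"tx":-0.9,"ty":0,"tz":-1.2,"hand":1},{"rx":0,"ry":0,"rz":0,"tx":-1.6,"ty":0,"tz":-2.1,"hand":1},{"rx":0,"ry":0,"rz":0,"tx":-1.6,"ty":0,"tz":-2.1,"hand":1}]'
cat > swing.py <<'E'
import sys
from h import *
s=bot.observe(); R0=Ro.from_euler("xyz",s["tool_rot"]).as_matrix(); p=s["position"]; c=np.array([POSE[0],POSE[1],p[2]])
print("angle of tcp",np.arctan2(*(p-c)[1::-1])-POSE[2], "tool az",np.arctan2(R0[1,2],R0[0,2])-POSE[2],"F",s["force"].round(1),s["clock"])
for a in map(float,sys.argv[1:]):
    M=Ro.from_euler("z",a)
    print(a,"turn",np.degrees(R0.T@[0,0,a]).round(2),"shift",(1000*R0.T@(M.apply(p-c)-(p-c))).round(1))
E
python3 swing.py .04 .09 .15 .20 .24 .262
```

```text
clock: 13.65
position: [0.6365, -0.0744, 0.0899]
tool_rot: [-3.139, 0.659, 3.065]
force: [-7.6, 0.4, -7.0]
grip_width: -0.0001
angle of tcp 6.17233939399775e-06 tool az -0.0028925392897711927 F [-7.6  0.4 -7. ] 13.65
0.04 turn [-1.4  -0.01 -1.81] shift [ 0.1  8.6 -0.1]
0.09 turn [-3.16 -0.01 -4.08] shift [ 0.7 19.3 -0.6]
0.15 turn [-5.26 -0.02 -6.8 ] shift [ 1.8 32.  -1.5]
0.2 turn [-7.01 -0.03 -9.06] shift [ 3.3 42.6 -2.7]
0.24 turn [ -8.42  -0.03 -10.87] shift [ 4.8 50.9 -3.8]
0.262 turn [ -9.19  -0.04 -11.87] shift [ 5.7 55.5 -4.6]
```

```bash
python3 -m creep '[{"rx":-0.7,"ry":0,"rz":-0.9,"tx":0,"ty":4.3,"tz":0,"hand":1},{"rx":-1.75,"ry":0,"rz":-2.3,"tx":0.3,"ty":10.7,"tz":-0.3,"hand":1},{"rx":-3.15,"ry":0,"rz":-4.1,"tx":0.7,"ty":19.3,"tz":-0.6,"hand":1},{"rx":-4.5,"ry":0,"rz":-5.8,"tx":1.3,"ty":27.5,"tz":-1.1,"hand":1},{"rx":-5.8,"ry":0,"rz":-7.5,"tx":2.3,"ty":35.5,"tz":-1.9,"hand":1},{"rx":-7,"ry":0,"rz":-9.1,"tx":3.3,"ty":42.6,"tz":-2.7,"hand":1},{"rx":-8.1,"ry":0,"rz":-10.4,"tx":4.5,"ty":48.8,"tz":-3.6,"hand":1},{"rx":-8.4,"ry":0,"rz":-10.9,"tx":4.8,"ty":50.9,"tz":-3.8,"hand":1}]'; python3 swing.py 0.022; python3 look.py 5
```

```text
clock: 14.45
position: [0.6345, -0.0234, 0.0899]
tool_rot: [-3.138, 0.658, -2.977]
force: [-6.3, -0.8, -6.0]
grip_width: 0.0003
angle of tcp 0.238790281793076 tool az 0.2369630129903889 F [-6.3 -0.8 -6. ] 14.45
0.022 turn [-0.77 -0.   -1.  ] shift [ 0.   4.7 -0. ]
14.45 q [ 0.13  0.53 -0.16  2.26  3.23  0.29 -1.49] p [ 0.6345 -0.0234  0.0899] F [-6.3 -0.8 -6. ]
```

View pics/look5.png

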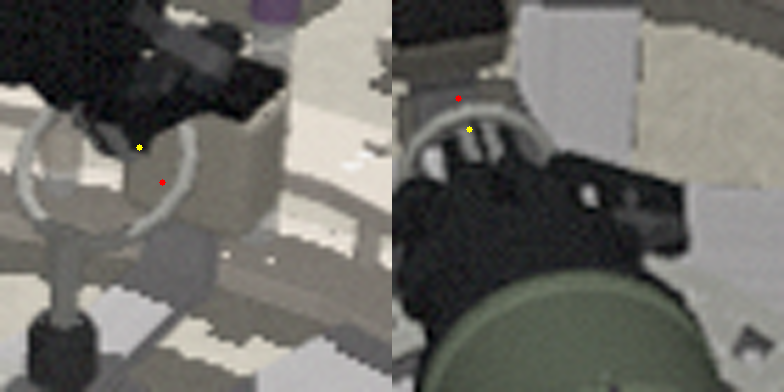

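```bash
cat > arm.py <<'E'
import sys
from h import *
k=sys.argv[1]; out=[]
s=bot.observe()
for n,(cx,cy) in(("side",(325,215)),("top",(318,155))):
    f=viewer.grab_frame(n);p=f["pixels"][cy-37:cy+37,cx-37:cx+37]
    c=cv2.resize(cv2.convertScaleAbs(p,alpha=1.4),None,fx=5.3,fy=5.3,interpolation=cv2.INTER_CUBIC)
    for a,col in((float(sys.argv[2]),(0,0,255)),):
        for r,z,l in((.150,.068,0),(.228,.119,.026),(.228,.119,-.026),(.266,.119,.026),(.266,.119,-.026),(.138,.046,.013),(.138,.046,-.013),(.09,.046,.013),(.09,.046,-.013)):
            q=st(POSE,r,a,z)+l*np.array([-np.sin(POSE[2]+a),np.cos(POSE[2]+a),0])
            u=(proj(f,q)[0]-(cx-37,cy-37)+.5)*5.3; cv2.circle(c,tuple(int(v) for v in u),2,col,-1)
    out.append(c)
    o=viewer.outline_of("swing_arm",f)
cv2.imwrite(f"pics/arm{k}.png",np.hstack(out))
E
python3 arm.py 1 0.24
```

```text
(no output)
```

View pics/arm1.png

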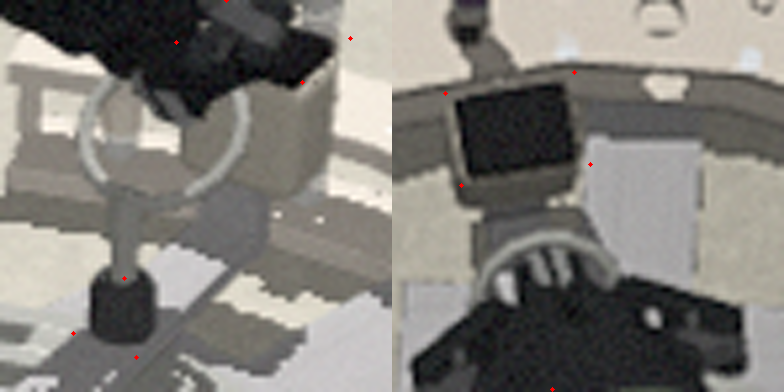

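```bash
python3 -m creep '[{"rx":-0.3,"ry":0,"rz":-0.4,"tx":0,"ty":1.8,"tz":0,"hand":1},{"rx":-0.6,"ry":0,"rz":-0.8,"tx":0,"ty":3.6,"tz":0,"hand":1},{"rx":-0.8,"ry":0,"rz":-1,"tx":0,"ty":4.9,"tz":0,"hand":1},{"rx":-0.8,"ry":0,"rz":-1,"tx":0,"ty":4.9,"tz":0,"hand":1}]'; python3 swing.py 0.01; python3 arm.py 2 0.262
```

```text
clock: 15.15
position: [0.6337, -0.0187, 0.0899]
tool_rot: [-3.138, 0.658, -2.956]
force: [-6.1, -0.7, -6.9]
grip_width: -0.0001
angle of tcp 0.261112958471541 tool az 0.25879205266982147 F [-6.1 -0.7 -6.9] 15.15
0.01 turn [-0.35 -0.   -0.45] shift [ 0.   2.1 -0. ]
```

View pics/arm2.png

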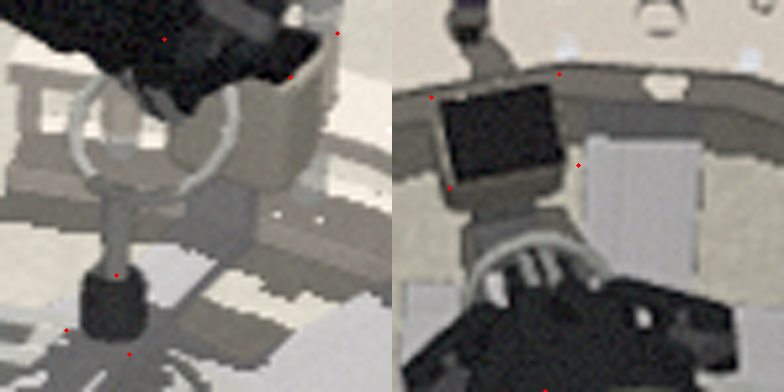

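```bash
python3 -m creep '[{"rx":0,"ry":0,"rz":0,"tx":1.2,"ty":0,"tz":1.6,"hand":1},{"rx":0,"ry":0,"rz":0,"tx":2.5,"ty":0,"tz":3.2,"hand":1},{"rx":0,"ry":0,"rz":0,"tx":3.7,"ty":0,"tz":4.7,"hand":1},{"rx":0,"ry":0,"rz":0,"tx":4.9,"ty":0,"tz":6.3,"hand":1},{"rx":0,"ry":0,"rz":0,"tx":6.2,"ty":0,"tz":7.9,"hand":1},{"rx":0,"ry":0,"rz":0,"tx":6.2,"ty":0,"tz":7.9,"hand":1}]'; python3 swing.py 0.01
```

```text
clock: 15.95
position: [0.6337, -0.0187, 0.0797]
tool_rot: [-3.138, 0.658, -2.956]
force: [-5.7, -0.7, -4.6]
grip_width: 0.0002
angle of tcp 0.26110097840630847 tool az 0.2587230955476158 F [-5.7 -0.7 -4.6] 15.95
0.01 turn [-0.35 -0.   -0.45] shift [ 0.   2.1 -0. ]
```

The force persists at about 6 mm of lift, so the pin has entered the hole. I'll lower it the rest of the way.

```bash
python3 -m creep '[{"rx":0,"ry":0,"rz":0,"tx":1.2,"ty":0,"tz":1.6,"hand":1},{"rx":0,"ry":0,"rz":0,"tx":2.5,"ty":0,"tz":3.2,"hand":1},{"rx":0,"ry":0,"rz":0,"tx":3.7,"ty":0,"tz":4.7,"hand":1},{"rx":0,"ry":0,"rz":0,"tx":5,"ty":0,"tz":5.5,"hand":1},{"rx":0,"ry":0,"rz":0,"tx":8,"ty":0,"tz":5.5,"hand":1},{"rx":0,"ry":0,"rz":0,"tx":11,"ty":0,"tz":5.5,"hand":1},{"rx":0,"ry":0,"rz":0,"tx":14,"ty":0,"tz":5.5,"hand":1},{"rx":0,"ry":0,"rz":0,"tx":16,"ty":0,"tz":5.5,"hand":1}]'; python3 swing.py 0.01; python3 arm.py 3 0.262;  python3 goal.py 0.262,38,-.047,0,0 0.262,38,.03,0,0
```

```text
clock: 16.75
position: [0.6262, -0.0203, 0.0669]
tool_rot: [-3.137, 0.662, -2.955]
force: [0.3, -0.0, -0.8]
grip_width: 0.0
angle of tcp 0.26022552940462546 tool az 0.2582422066705118 F [ 0.3 -0.  -0.8] 16.75
0.01 turn [-0.35 -0.   -0.45] shift [-0.   2.1 -0. ]
[ 0.13  0.58 -0.16  2.28  3.25  0.37 -1.47]
turn [-0.13 -0.07  0.15] shift [5.  0.3 0. ] |t| 5 pos [ 0.6263 -0.0202  0.067 ] goal [ 0.6224 -0.0206  0.064 ] F [-0.9 -1.   0.6] w 0.0003989714369243286 clk 16.95
turn [-0.13 -0.07  0.15] shift [  5.1   0.1 -77. ] |t| 77 pos [ 0.6263 -0.0202  0.067 ] goal [ 0.5758 -0.0292  0.1246] F [-0.9 -1.   0.6] w 0.0003989714369243286 clk 16.95
```

View pics/arm3.png

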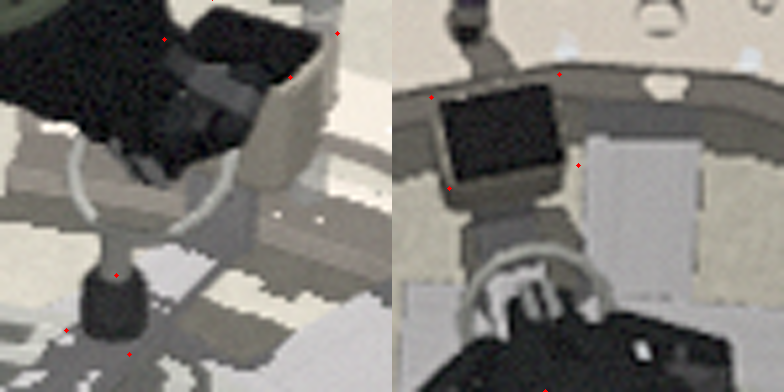

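```bash
python3 -m creep '[{"rx":0,"ry":0,"rz":0,"tx":3,"ty":0,"tz":-3,"hand":1},{"rx":0,"ry":0,"rz":0,"tx":4,"ty":0,"tz":-13,"hand":1},{"rx":0,"ry":0,"rz":0,"tx":4,"ty":0,"tz":-25,"hand":1},{"rx":0,"ry":0,"rz":0,"tx":4,"ty":0,"tz":-37,"hand":1},{"rx":0,"ry":0,"rz":0,"tx":4,"ty":0,"tz":-50,"hand":1},{"rx":0,"ry":0,"rz":0,"tx":4,"ty":0,"tz":-63,"hand":1},{"rx":0,"ry":0,"rz":0,"tx":4,"ty":0,"tz":-75,"hand":1},{"rx":0,"ry":0,"rz":0,"tx":4,"ty":0,"tz":-75,"hand":1}]'; python3 goal.py 0.262,38,.03,0,0 0.262,42,.03,0,.12; python3 arm.py 4 0.262
```

```text
clock: 17.75
position: [0.5774, -0.0296, 0.1254]
tool_rot: [-3.136, 0.663, -2.955]
force: [0.4, 0.5, -0.5]
grip_width: -0.0003
[ 0.22  0.4  -0.23  2.37  3.3   0.27 -1.52]
turn [-0.19  0.01  0.15] shift [ 1.6  0.7 -0.3] |t| 2 pos [ 0.5774 -0.0296  0.1254] goal [ 0.5758 -0.0292  0.1246] F [ 0.4  0.5 -0.5] w -0.0002637737273136923 clk 17.75
turn [-0.19 -3.99  0.16] shift [-70.2   0.2 -94.8] |t| 118 pos [ 0.5774 -0.0296  0.1254] goal [ 0.5743 -0.0295  0.2433] F [ 0.4  0.5 -0.5] w -0.0002637737273136923 clk 17.75
```

View pics/arm4.png

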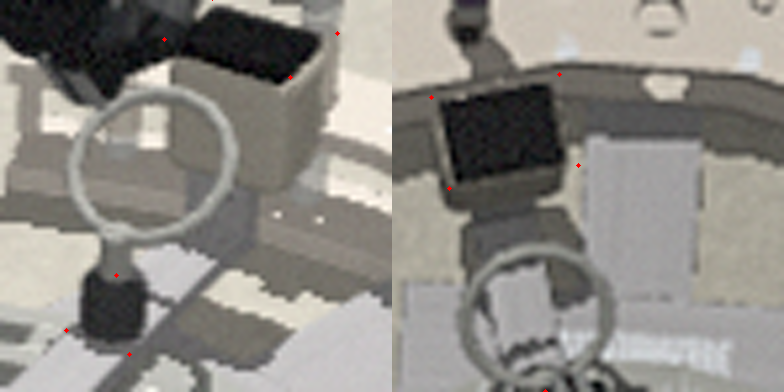

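```bash
python3 -m creep '[{"rx":0,"ry":0,"rz":0,"tx":-5,"ty":0,"tz":-9,"hand":1},{"rx":0,"ry":0,"rz":0,"tx":-15,"ty":0,"tz":-24,"hand":1},{"rx":0,"ry":-1,"rz":0,"tx":-28,"ty":0,"tz":-40,"hand":1},{"rx":0,"ry":-3,"rz":0,"tx":-42,"ty":0,"tz":-58,"hand":1},{"rx":0,"ry":-4,"rz":0,"tx":-56,"ty":0,"tz":-76,"hand":1},{"rx":0,"ry":-4,"rz":0,"tx":-70,"ty":0,"tz":-95,"hand":1},{"rx":0,"ry":-4,"rz":0,"tx":-70,"ty":0,"tz":-95,"hand":1},{"rx":0,"ry":-4,"rz":0,"tx":-70,"ty":0,"tz":-95,"hand":1}]'
python3 - <<'E'
from h import *
x=tri({"side":(316.4,208.4),"top":(307.9,176.9)}); print("home goal",st(POSE,.174,.262,.101),"angle",np.arctan2(x[1]-POSE[1],x[0]-POSE[0])-POSE[2])
print(bot.observe())
for n in("side","top"):
    f=viewer.grab_frame(n); cv2.imwrite(f"pics/{n}9.png",cv2.convertScaleAbs(f["pixels"],alpha=1.3))
    print(n,"ring home",proj(f,st(POSE,.174,.262,.101)),"ring on plate",proj(f,st(POSE,.174,.262,.111)))
E
python3 arm.py 5 0.262
```

```text
clock: 18.75
position: [0.5745, -0.0285, 0.2383]
tool_rot: [-3.129, 0.737, -2.945]
force: [-0.0, -0.0, -0.4]
grip_width: 0.0
tri [ 0.5949106  -0.02542151  0.10156747] resid [array([ 0.1, -0. ]), array([-0.1,  0.1])]
home goal [ 0.59399458 -0.02583543  0.101     ] angle 0.2633733583087259
{'clock': 18.85, 'qpos': array([ 0.04488615,  0.14692496, -0.00474254,  2.33891311,  4.26883709,
        0.16176178, -2.51688823]), 'qd': array([ 0.0469792 ,  0.02287722, -0.06690827,  0.00799354, -0.15674474,
       -0.00241253, -0.07900264]), 'joint_efforts': array([ -2.04131149, -48.58789086,   3.27170536, -30.46789169,
         3.35252859,   2.15714805,   1.30044188]), 'position': array([ 0.57461191, -0.02818775,  0.23843851]), 'tool_rot': array([-3.13023107,  0.73766457, -2.9461112 ]), 'force': array([ 0.91167082, -0.1316664 , -0.01984315]), 'moment': array([-0.08718527,  0.69533602,  0.07229487]), 'grip_width': 0.00015913366523193437}
side ring home [[316.37746435 208.90196442]] ring on plate [[316.59324026 204.38478008]]
top ring home [[308.00466958 177.46559041]] ring on plate [[308.24794571 176.46595834]]
```

View pics/side9.png

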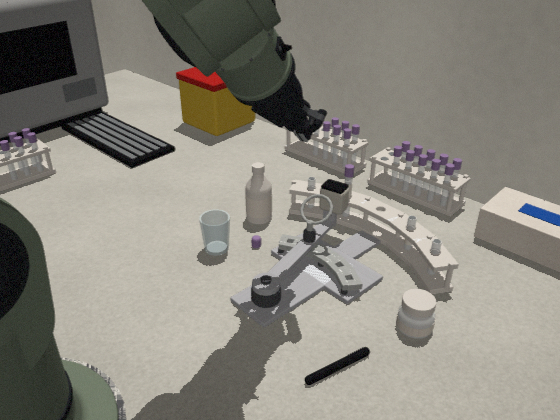

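View pics/top9.png

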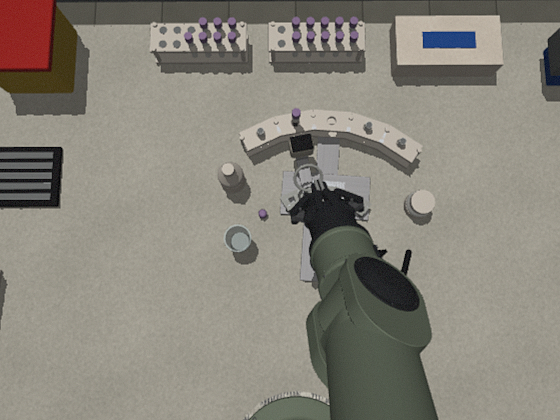

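View pics/arm5.png

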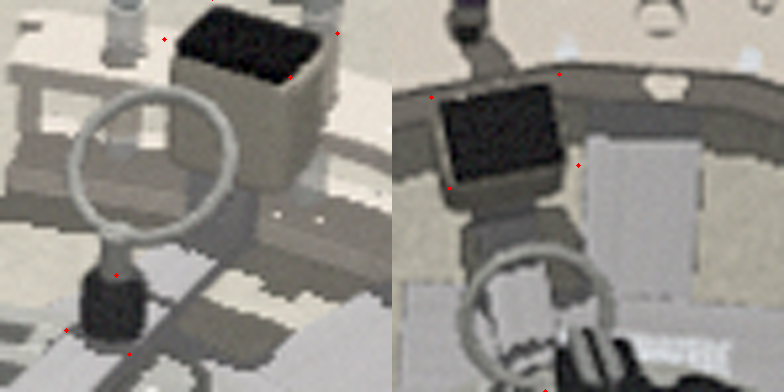

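The ring is back at home height, triangulated at z = 0.1016 and angle 0.263. The hand is clear, but q7 and q6 sit near their limits, so I'll ease the wrist away from them before handing in.

```bash
python3 -m creep '[{"rx":0,"ry":0,"rz":-6,"tx":0,"ty":0,"tz":0,"hand":1},{"rx":0,"ry":-2,"rz":-13,"tx":0,"ty":0,"tz":0,"hand":1},{"rx":0,"ry":-4,"rz":-20,"tx":0,"ty":0,"tz":0,"hand":1},{"rx":0,"ry":-6,"rz":-25,"tx":0,"ty":0,"tz":0,"hand":1},{"rx":0,"ry":-6,"rz":-25,"tx":0,"ty":0,"tz":0,"hand":1},{"rx":0,"ry":-6,"rz":-25,"tx":0,"ty":0,"tz":0,"hand":1},{"rx":0,"ry":-6,"rz":-25,"tx":0,"ty":0,"tz":0,"hand":1}]'
python3 - <<'E'
from h import *
s=bot.observe();print(s["qpos"].round(3),s["qd"].round(3),s["position"])
E
```

```text
clock: 19.85
position: [0.5743, -0.0289, 0.2377]
tool_rot: [-2.717, 0.746, -2.346]
force: [-0.4, -0.9, -0.9]
grip_width: -0.0001
[-0.076  0.176  0.184  2.42   3.91   0.369 -1.696] [-0.001 -0.006 -0.004 -0.007  0.006 -0.003 -0.002] [ 0.57432787 -0.02888408  0.23774746]
```

Run:
```python
from h import *
s=bot.observe();R0=Ro.from_euler("xyz",s["tool_rot"]).as_matrix(); print(1000*R0.T@[.04,-.02,.03])
```

```text
[-30.42263684 -44.03804443   5.92569074]
```

```bash
python3 -m creep '[{"rx":0,"ry":0,"rz":0,"tx":-5,"ty":-7,"tz":1,"hand":1},{"rx":0,"ry":0,"rz":0,"tx":-14,"ty":-21,"tz":3,"hand":1},{"rx":0,"ry":0,"rz":0,"tx":-24,"ty":-35,"tz":5,"hand":1},{"rx":0,"ry":0,"rz":0,"tx":-30,"ty":-44,"tz":6,"hand":1},{"rx":0,"ry":0,"rz":0,"tx":-30,"ty":-44,"tz":6,"hand":1},{"rx":0,"ry":0,"rz":0,"tx":-30,"ty":-44,"tz":6,"hand":1}]'
python3 - <<'E'
from h import *
s=bot.observe();print(s["qpos"].round(3),s["qd"].round(3),s["position"],s["clock"])
E
python3 arm.py 6 0.262
```

```text
clock: 20.45
position: [0.6138, -0.0489, 0.2675]
tool_rot: [-2.715, 0.746, -2.343]
force: [-1.2, 0.2, -1.5]
grip_width: -0.0004
[ 0.037  0.178  0.108  2.291  4.259  0.304 -2.022] [-0.014 -0.001  0.006  0.014 -0.006  0.003  0.012] [ 0.6138275  -0.04894344  0.26753818] 20.45
```

View pics/arm6.png

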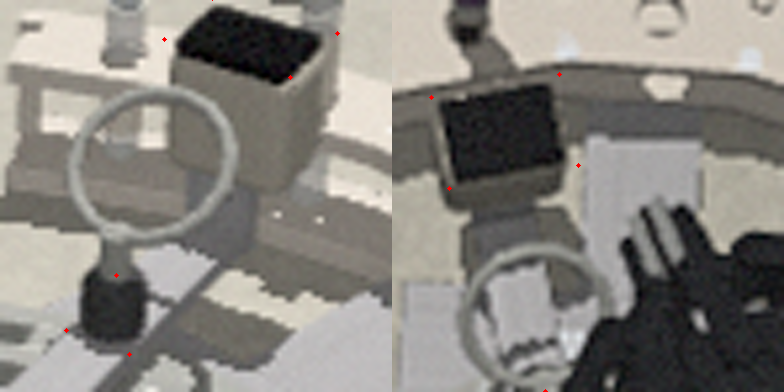

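The picture shows the scanner facing the tall tube. The ring is home at side crop (153,164), the same place as right after release, and the hand is well above it. All joints now have margin.

```bash
python3 -c "
from workcell import bot
print(bot.job_done())"
```

```text
the job is handed in; nothing more can be done
None
```

The scanner arm is locked one hole to the left, facing the tall tube, and I have handed the job in (no verdict is reported).

- **What I did:** I put the closed fingertips through the pull ring, tilted about 38° away from the pivot, and lifted the pin about 16 mm. I then swung the arm +0.262 rad and lowered the pin into the hole. The finger still felt the spring at about 6 mm of lift, well below where the pin would rest on the plate, so the pin was in the hole. The swing stayed well short of the next hole.
- **Last checks:** The ring triangulates to 101.6 mm above the bench (101 mm is fully home) at an arm angle of 0.263 rad. The ring and scanner did not move between my checks after release. The force reading was back to noise, and the hand stood about 0.15 m above the ring. In the last pictures the tubes and the other things on the bench look where they started. The last clock reading was about 20.5 s against the 42 s limit.
- **What disagreed:** In the pictures the fingertips ended about 30 mm short of the reported tool point along the finger. I set the insertion depth by the pictures, and the contact force then came in the expected direction.
- **What went wrong:** My first approach ran into wrist joint limits, so I reoriented the wrist and approached again. One wrist joint came very close to its limit again on the final retreat, and I eased it away before handing in. No joint reading was outside its range.

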